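# Gauge a bore and set the drilling unit's depth selector

### The arm

A 6-joint arm with a two-finger parallel gripper is mounted at the origin on a cart in front of the work surface, level with it; the furniture and walls round the work are solid. World frame = base frame: x ahead of the robot, y to its left, z up, the work surface at z = 0. Lengths are in mm, angles in rad, forces in N, time in s.
With the tool pointing down it reaches from about 350 to 975 mm from the base axis. Payload 4.9 kg.
Tool frame: the origin (TCP) lies midway between the tips of the shut fingers; the grasp point (between the pads) lies 19 mm behind it (manip.grip_depth is the distance from the TCP to the grasp point, in mm); z points along the fingers, y is the direction in which the jaws open and shut (so a half turn about z gives the same grasp; the last joint's range is limited). The gripper opens to 85 mm and grips with 20 to 120 N. Pads are 22 mm wide; open, the fingers measure 114 mm over their backs; the gripper's body (76 mm by 85 mm) begins 54 mm behind the grasp point. The pads swing forward as they close: fully open they stand 13 mm farther back than shut.
Start: joints at [-1.282, 0.053, 1.613, -0, 1.476, -0.119], TCP at [247.862, -573.73, 231.304] pointing down, gripper open.
Joint ranges: [-3.01, 3.01], [-1.01, 2.22], [0.06, 2.58], [-1.02, 4.17], [0.09, 2.62], [-3.14, 3.14]. Speed limits (rad/s): [2.57, 2.57, 3.14, 3.14, 3.14, 3.14].

### API

Orientations are given as a 3x3 rotation matrix whose columns are the frame's x, y, z axes.
In Python, from rig import observe, eyes, manip gives the robot as it stands.
- The arm moves only by the tool apply_moves, never from a script. Its argument "motion" is a list of rows, each a list of 3 entries, a list of its own where there are three numbers: the shift along the tool's x, y, z scaled (see below), then the turn, a rotation vector about the tool's x, y, z scaled (see below), then the gripper's target within -1 to 1 (fully open at 1, half-way at 0, shut at -1). In form: [[[dx, dy, dz], [ax, ay, az], grip], ...]. A call has 1 to 8 rows; each row shifts and turns the commanded pose from where the row before left it, along the tool's axes as they then stand; what a row does not reach is not made up. The controller multiplies each number of a shift by 0.03 m and each number of a turn by 2 pi rad. A row lasts 1/8 s, in which the tool goes at most 62.5 mm and 10.7 degrees, less where a joint would pass 70% of its speed; a pose out of reach is approached as far as the arm can. A call with a number of a shift or a turn outside -1 to 1 is refused whole. A call with a gripper value outside its range is refused whole. The fingers move at their own pace and stop on an object; "squeeze" is the grip in N (left out, the last holds). Time passes only in rows, so rows that do not move let the fingers close. It gives the time, the measured TCP pose, the force and the opening at its end, in the units of the state.
- observe(): the state, without advancing time (a new reading comes with each control period).
- eyes.snapshot(name): name is "scene" or "top"; returns the picture (480x640x3 uint8, red, green, blue); there is no depth.
- eyes.camera_params(name): a dict with "camera_matrix" (3x3 intrinsics, pixels), "dist_coeffs" ([k1, k2, p1, p2, k3] as OpenCV has them; the pictures are not rectified), "world_from_camera" (4x4, takes a point from camera to world coordinates). Camera axes: x right, y up, looking along -z (the intrinsics and any distortion apply to the point x, -y, -z); pixel columns grow to the right and rows downward; lengths in mm; the calibration is good to about 2 mm. A picture is of the moment at which its call begins. camera_params takes no time and is no camera call.
- manip.finish_job(): hands the job in, once; it reports no verdict.
The state is a dict: "time": time; "joints": joint angles; "dq": joint speeds; "effort": joint torques, N m; "position": TCP position; "eef_rot": TCP orientation; "wrist_force": force on the tool from outside, world axes, zero at the start; "moment": the same for the moment, N m; "grip_width": opening from 0.0 (shut) to 1.0 (fully open).
Only numpy, scipy, OpenCV 4.12 (cv2) and the standard library are available. Lean on these libraries where they do the work, as an engineer would, in place of code of your own. Each camera call takes 0.05 s, during which the arm holds its last target.

### The job

Take the depth rod from its stand, slide it down into the bore of the wooden block until it bottoms, let go and leave it standing there, and read which colour band the block's top face cuts. Only then lift the drilling unit's selector lever out of its park notch, carry it along the gate to the notch marked with that same colour, let it drop fully home and let go. Leave the other things on the table where they are.

Things in the scene. Friction and masses are not known exactly. Their poses are not given: they have to be found in the camera images.
- depth_rod: Loose depth rod, 160 mm long, about 90 g, upright in its stand at the start. Origin at the centre of its lower tip, z along the rod to the handle. Shaft 12 mm diameter up to 120 mm; black handle 18 mm diameter, 120 to 160 mm from the tip (grip it there). Painted bands from the tip: red 25-45, yellow 45-65, blue 65-85 mm. Bottomed, 35 mm inserted = red, 55 mm = yellow, 75 mm = blue.
- rod_stand: Fixed grey stand of the depth rod: foot 60 mm diameter, tube 40 mm diameter, 48 mm high, with a 15.6 mm hole whose floor is 6 mm above the table. Origin under its centre on the table.
- bore_block: Fixed wooden workpiece 60 mm (its x) by 110 mm (its y), top face 90 mm above the table, on a metal clamp base 94 x 134 mm. Origin under its centre on the table, z up.
- bore_mouth (a point): Centre of the mouth of the block's vertical round bore, 15 mm diameter, in the top face (brass ring round it); z up. The bore is 35, 55 or 75 mm deep; which one can be learned only with the rod.
- drill_unit: Fixed bench drilling unit, yaw varies; its -x side faces the robot, +y is its left. Origin on the table under its base (x -100 to +120 mm, y +-105 mm). On its front stands the gate pod with the lever, sloping 30 degrees to the robot: the pod's upright is n = (-0.5, 0, 0.866) in the unit's frame. Come to the lever tilted, along the lever, because of the motor housing above.
- housing_edge (a point): Middle of the lower front edge of the green motor housing that overhangs the gate, 302 mm above the table; the housing is 130 mm wide, 76 mm tall (110 mm with its cap) and reaches from here back (+x of the unit). Axes as the drilling unit's.
- lever_pivot (a point): Centre of the lever's pivot inside the pod. Frame: z = n (the pod's upright), y to the unit's left, x along the pivot axis, away from the robot and upward. Half-way along the gate (gate_swing = 0.419) the lever stands along z.
- gate_swing (a joint): Swing of the selector lever about lever_pivot's x axis, rad: 0 = park notch (right end), growing to the left. Notches at 0, 0.279, 0.559, 0.838, each with about 0.045 rad of play either way. In the frame of lever_pivot the lever points along (0, sin a, cos a) with a = joint - 0.419. Little friction: it stays or falls gently to the side.
- lever_lift (a joint): Pull-out of the lever along its own length, m: 0 = pin fully down in a notch, at most 0.020. The pin clears the teeth from about 0.010 on; only then can the lever swing. A spring draws it down with 3 N at 0, 5.4 N at 0.020; let go over a notch it drops home by itself.
- lever_knob (a point): Middle of the lever's black round knob, 126 mm from the pivot (plus lever_lift). Frame: z along the lever outwards, x along the pivot axis away from the robot, y sideways to the left. Waist 26 mm diameter, 27 mm long; collar of 34 mm at 15 to 21 mm below, rim of 32 mm at 15 to 21 mm above; top end 25 mm above. The gate's tooth tops lie 49 mm below.
- tile_red: red tile, 17 mm wide, 26 mm tall, 5 mm thick, on the near side of the gate; origin at its centre, axes as the drilling unit's. It marks the notch in line with it: in the frame of lever_pivot it lies 68 mm up z, and 10 mm right, 10 mm left or 30 mm left of z for the notches 0.279, 0.559, 0.838. The order of the three tiles varies
- tile_yellow: yellow tile, 17 mm wide, 26 mm tall, 5 mm thick, on the near side of the gate; origin at its centre, axes as the drilling unit's. It marks the notch in line with it: in the frame of lever_pivot it lies 68 mm up z, and 10 mm right, 10 mm left or 30 mm left of z for the notches 0.279, 0.559, 0.838. The order of the three tiles varies
- tile_blue: blue tile, 17 mm wide, 26 mm tall, 5 mm thick, on the near side of the gate; origin at its centre, axes as the drilling unit's. It marks the notch in line with it: in the frame of lever_pivot it lies 68 mm up z, and 10 mm right, 10 mm left or 30 mm left of z for the notches 0.279, 0.559, 0.838. The order of the three tiles varies
- bits_jar: Bystander: glass jar with a grey lid, 92 mm diameter, 167 mm tall, close to the rod stand. Origin under its centre.
- pen_pot: Bystander: black pot with pens, 84 mm diameter, 147 mm tall with the pens, close to the block. Origin under its centre.
- spray_can: Bystander: small olive spray can, 43 mm diameter, 121 mm tall. Origin under its centre.
- striped_mug: Bystander: white mug with dark stripes, 86 mm wide, 120 mm with the handle, 90 mm tall. Origin under its centre.
- tape_roll: Bystander: roll of masking tape lying flat, 68 mm diameter, 18 mm high. Origin under its centre.
- paint_pot: Bystander: small paint pot with a white cap, 38 mm diameter, 42 mm tall. Origin under its centre.

How it is judged:
By the outcome, as a careful person would: the job done as asked, in the order asked, and still so for the second after the job is handed in, with the robot touching nothing.
It also fails if it takes over 72 s, if anything falls off the work surface, if the arm or the gripper's body presses on something with over 40 N, if the wrist force passes 120 N, or if a joint passes its speed limit or range.

## Working session

There is one attempt and no reset: what is moved stays moved. The work goes in short steps, Python scripts to look and compute and a tool call to move; the robot and the scene stay as the last step left them, time stands still between calls to the robot, and variables do not carry over. Pictures are saved under pics/ and viewed, and the job is handed in when it is done.

Besides the shell and the picture viewer there is one more tool, called as a command line: name --argument value ..., lists and objects as JSON in quotes. apply_moves: Moves the arm, as the interface text tells. Shifts and turns lie within -1 to 1; 1 stands for 0.03 m of shift or 2 pi rad of turn. Its arguments: {"type":"object","properties":{"motion":{"type":"array","items":{"type":"array"}},"squeeze":{"type":"number"}},"required":["motion"]}

```bash
ls; mkdir -p pics
python3 - <<'E'
from rig import observe, eyes, manip
import cv2
for n in("scene","top"):
    im=eyes.snapshot(n); cv2.imwrite(f"pics/{n}0.png",im[:,:,::-1]); 
    p=eyes.camera_params(n); print(n,p)
s=observe();print(s); print(manip.grip_depth)
E
```

```text
pics
scene {'camera_matrix': array([[528.25654878,   0.        , 316.22635957],
       [  0.        , 528.25654878, 243.30425963],
       [  0.        ,   0.        ,   1.        ]]), 'dist_coeffs': array([-0.12391472,  0.        ,  0.        ,  0.        ,  0.        ]), 'world_from_camera': array([[-6.65062763e-01,  3.70280689e-01, -6.48524273e-01,
        -3.93323898e+02],
       [-7.46581708e-01, -3.50052480e-01,  5.65755261e-01,
         8.60718190e+02],
       [-1.75292825e-02,  8.60439116e-01,  5.09251659e-01,
         9.42758047e+02],
       [ 0.00000000e+00,  0.00000000e+00,  0.00000000e+00,
         1.00000000e+00]])}
top {'camera_matrix': array([[438.36725737,   0.        , 320.8693143 ],
       [  0.        , 438.36725737, 240.42354119],
       [  0.        ,   0.        ,   1.        ]]), 'dist_coeffs': array([-0.00134183,  0.        ,  0.        ,  0.        ,  0.        ]), 'world_from_camera': array([[ 1.02588763e-02,  9.87246821e-01, -1.58866198e-01,
         3.73653004e+02],
       [-9.99929830e-01,  9.18722991e-03, -7.47857604e-03,
         2.53308134e+01],
       
[... 267 characters left out ...]
     1.47599053e+00, -1.19025887e-01]), 'dq': array([-0.00117257, -0.00180634, -0.00292164,  0.00076741,  0.00100018,
       -0.00061489]), 'effort': array([ 5.90882591e-04, -3.94904029e+01, -3.71364605e+01, -7.51872471e-05,
        3.95268420e-03, -9.45585583e-06]), 'position': array([ 247.70289587, -573.20558417,  230.17186291]), 'eef_rot': array([[ 9.17990820e-01,  3.96601287e-01, -5.23571867e-04],
       [ 3.96601566e-01, -9.17989097e-01,  1.79350731e-03],
       [ 2.30674040e-04, -1.85407266e-03, -9.99998255e-01]]), 'wrist_force': array([ 0.22924914, -0.49015371,  0.53652707]), 'moment': array([ 0.09831674,  0.02831401, -0.05060635]), 'grip_width': 0.9981107495331333}
18.700000000000003
```

View pics/scene0.png

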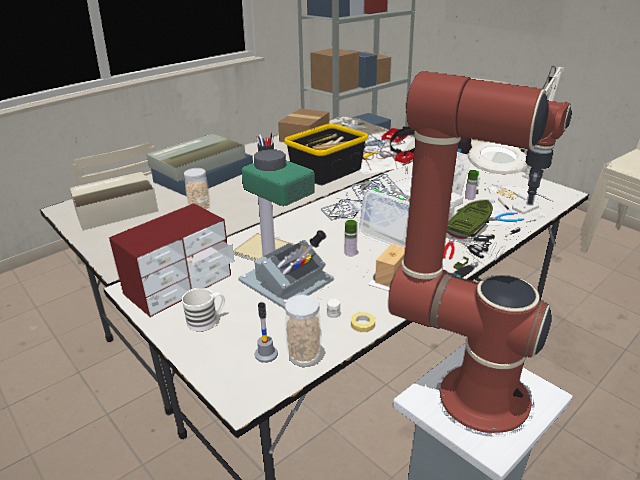

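View pics/top0.png

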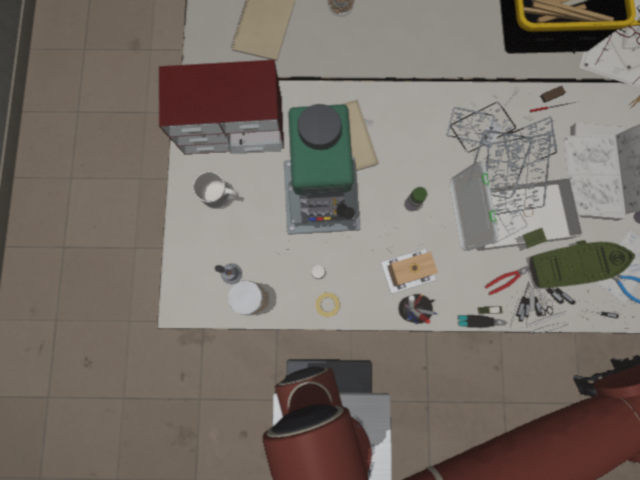

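Run:
```python
import cv2
a=cv2.imread("pics/top0.png"); s=cv2.imread("pics/scene0.png")
def crop(im,x,y,w,h,k,n): cv2.imwrite(n,cv2.resize(im[y:y+h,x:x+w],None,fx=k,fy=k,interpolation=cv2.INTER_CUBIC))
crop(a,195,235,120,90,6,"pics/t_stand.png")
crop(a,270,90,120,150,4,"pics/t_unit.png")
crop(a,370,235,80,60,8,"pics/t_block.png")
crop(s,230,220,110,85,7,"pics/s_unit.png")
crop(s,235,290,110,80,7,"pics/s_rod.png")
```

```text
(no output)
```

View pics/t_stand.png

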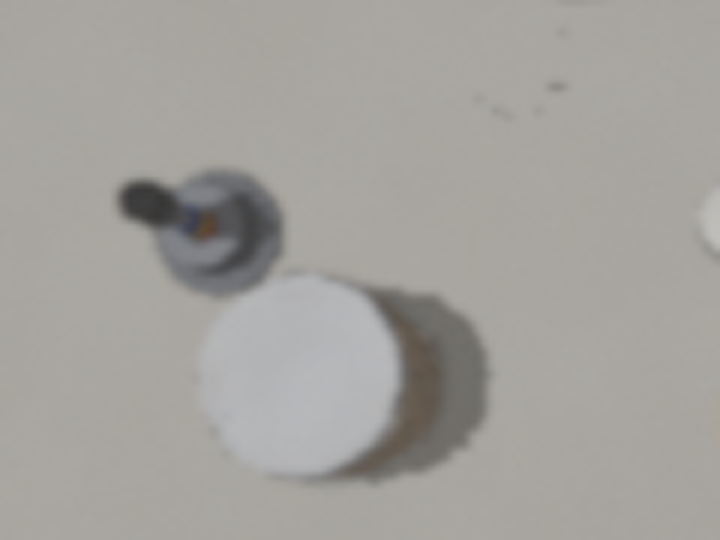

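View pics/t_unit.png

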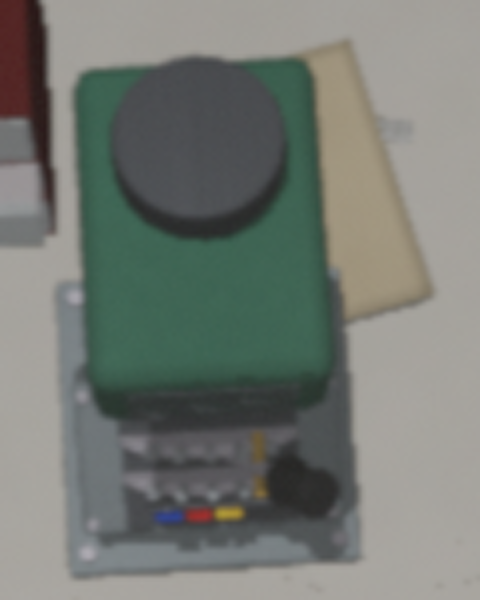

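View pics/t_block.png

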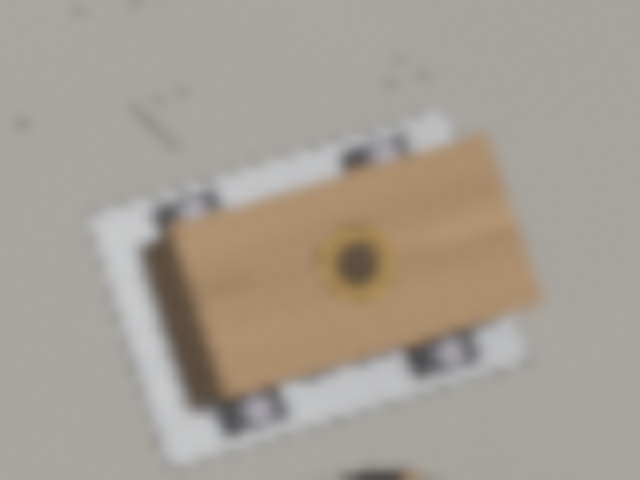

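View pics/s_unit.png

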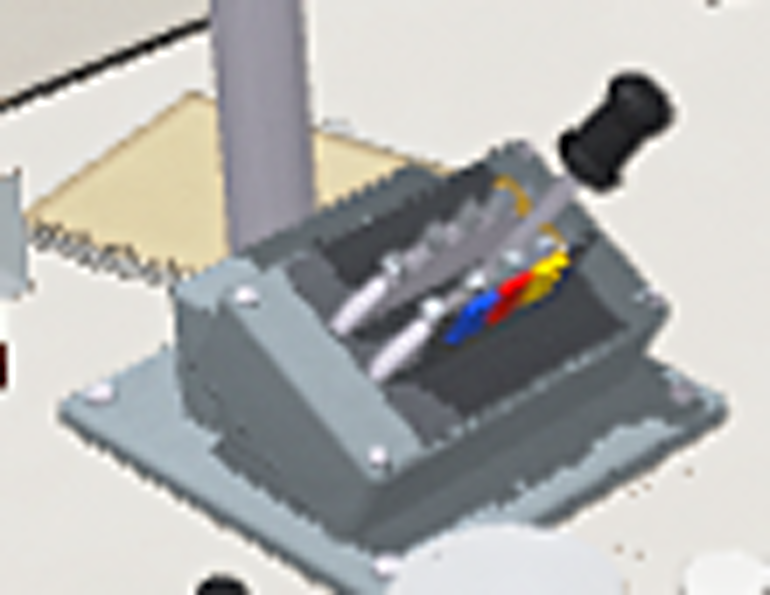

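View pics/s_rod.png

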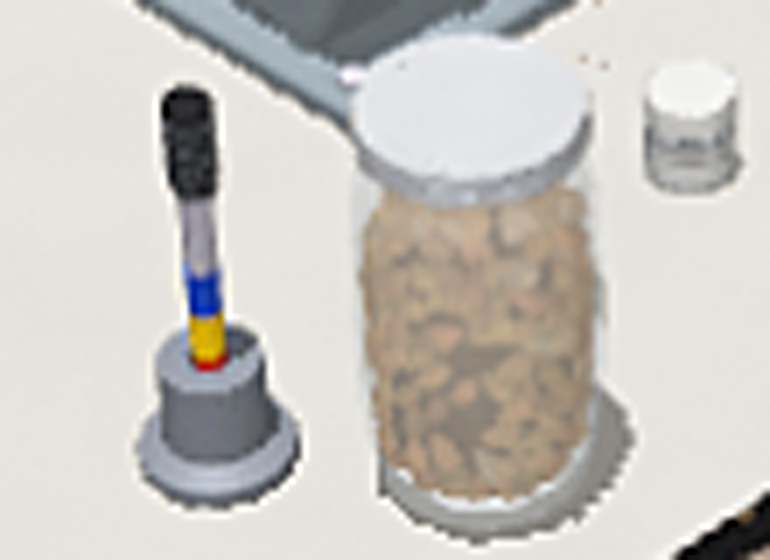

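```bash
cat > h.py <<'E'
import numpy as np, cv2
from scipy.optimize import least_squares
from rig import observe, eyes, manip
P={n:eyes.camera_params(n) for n in("scene","top")}
F=np.diag([1,-1,-1.])
def proj(n,X):
    p=P[n];T=p["world_from_camera"];X=np.atleast_2d(X)
    c=(X-T[:3,3])@T[:3,:3]@F
    return cv2.projectPoints(c.reshape(-1,1,3),np.zeros(3),np.zeros(3),p["camera_matrix"],p["dist_coeffs"])[0][:,0]
def ray(n,px):
    p=P[n];T=p["world_from_camera"]
    u=cv2.undistortPoints(np.array([[px]],float),p["camera_matrix"],p["dist_coeffs"])[0,0]
    d=T[:3,:3]@F@np.array([u[0],u[1],1.]);return T[:3,3],d/np.linalg.norm(d)
def atz(n,px,z):
    o,d=ray(n,px);return o+d*(z-o[2])/d[2]
def tri(ps,pt):
    f=lambda X:np.r_[proj("scene",X)[0]-ps,proj("top",X)[0]-pt]
    r=least_squares(f,[500,0,100.]);return r.x.round(1),r.fun.round(2)
def C(x,y,k,ox,oy): return ((x+.5)/k-.5+ox,(y+.5)/k-.5+oy)
E
python3 - <<'E'
from h import *
np.set_printoptions(suppress=True,precision=1)
print("handle top",atz("top",C(141,200,6,195,235),166),atz("scene",C(187,97,7,235,290),166),tri(C(187,97,7,235,290),C(141,200,6,195,235)))
print("tube top",atz("top",C(203,227,6,195,235),48),atz("scene",C(211,360,7,235,290),48))
print("foot",atz("top",C(221,233,6,195,235),5))
print("jar lid",atz("top",C(302,376,6,195,235),167))
print("bore",atz("top",C(357,263,8,370,235),90))
print("blk corners",[atz("top",C(x,y,8,370,235),90) for x,y in((170,225),(490,132),(542,297),(222,397))])
print("base",[atz("top",C(x,y,4,270,90),8) for x,y in((70,577),(358,560),(57,285))])
print("housing low edge",[atz("top",C(x,y,4,270,90),302) for x,y in((100,415),(318,405))])
print("knob top",tri(C(637,103,7,230,220),C(318,490,4,270,90)))
print("knob mid",tri(C(615,130,7,230,220),C(303,487,4,270,90)))
for n,s,t in(("b",(470,317),(169,517)),("r",(510,296),(200,515)),("y",(548,273),(230,513))):
    print(n,tri(C(*s,7,230,220),C(*t,4,270,90)))
E
```

```text
handle top [476.  286.7 166. ] [473.2 286.3 166. ] (array([475.3, 286.1, 165. ]), array([-0.4, -0.1,  0.3,  0.3]))
tube top [475.2 286.4  48. ] [471.1 287.8  48. ]
foot [476.1 287.1   5. ]
jar lid [404.8 217.4 167. ]
bore [ 489.5 -212.8   90. ]
blk corners [array([ 501.5, -151.4,   90. ]), array([ 533.5, -257.9,   90. ]), array([ 478.9, -273.4,   90. ]), array([ 445. , -167.6,   90. ])]
base [array([590.7, 131.6,   8. ]), array([605. , -74.6,   8. ]), array([808.8, 146. ,   8. ])]
housing low edge [array([630.4,  91.7, 302. ]), array([637.1, -29. , 302. ])]
knob top (array([617.5, -37.1, 173.5]), array([-0.4, -0.1,  0.3,  0.3]))
knob mid (array([622. , -28.3, 162.1]), array([-0.5, -0.1,  0.3,  0.3]))
b (array([613.8,  58.5, 110.3]), array([ 0.1,  0. , -0.1, -0.1]))
r (array([614.5,  37.4, 111.2]), array([-0.2, -0. ,  0.1,  0.2]))
y (array([614.9,  17.1, 113.8]), array([-0.5, -0.1,  0.3,  0.4]))
```

```bash
cat > knob.py <<'E'
from h import *
yaw=0.067
xh=np.array([np.cos(yaw),np.sin(yaw),0]);yh=np.array([-np.sin(yaw),np.cos(yaw),0]);zh=np.array([0,0,1.])
n=-.5*xh+.866*zh; px=np.cross(yh,n)
def ldir(j): a=j-.419; return np.sin(a)*yh+np.cos(a)*n
K=4
def mask(cam,mid,d,box):
    x,y,w,h=box;m=np.zeros((h*K,w*K),np.uint8)
    u=px;v=np.cross(d,u);t=np.linspace(0,2*np.pi,32)[:,None];c=np.cos(t)*u+np.sin(t)*v
    for r,a,b in((17,-21,-15),(13,-15,15),(16,15,21),(13,21,25)):
        q=proj(cam,np.r_[mid+d*a+r*c,mid+d*b+r*c])
        q=(q+.5-[x,y])*K
        cv2.fillConvexPoly(m,cv2.convexHull(np.round(q).astype(np.int32)),255)
    return cv2.resize(m,(w,h),interpolation=cv2.INTER_AREA)/255.
def fit(imgs,mid0,j0,boxes,fixj=False):
    obs={}
    for c,(im,b) in {c:(imgs[c],boxes[c]) for c in imgs}.items():
        x,y,w,h=b;obs[c]=im[y:y+h,x:x+w].astype(float)
    def f(p):
        d=ldir(p[3]);s=0
        for c in obs:
            m=mask(c,p[:3],d,boxes[c]);o=obs[c]
            s+=((m-o)**2).sum()
        return s
    from scipy.optimize import minimize
    x0=np.r_[mid0,j0]
    sim=np.array([x0]+[x0+e for e in np.diag([5,5,5,.08])])
    r=minimize(f,x0,method="Nelder-Mead",options=dict(initial_simplex=sim,xatol=.01,fatol=.001,maxiter=600))
    return r.x,r.fun,{c:obs[c].sum() for c in obs}
E
python3 - <<'E'
from knob import *
np.set_printoptions(suppress=True,precision=3)
s=cv2.imread("pics/scene0.png");t=cv2.imread("pics/top0.png")
print(s.max(2)[228:250,308:330]); print(t.max(2)[200:222,335:358])
print("pen",atz("top",(415,309),100),"can",atz("top",(419,194),121),"mug",atz("top",(213,191),90))
E
```

```text
[[232 232 231 230 229 229 229 229 230 231 232 235 235 235 233 232 231 231
  231 233 232 231]
 [230 231 231 231 230 229 230 230 232 236 238 239 239 237 237 237 232 232
  231 231 231 231]
 [229 231 231 231 232 230 230 232 237 230 167 127 126 143 203 241 238 233
  231 231 231 231]
 [231 231 231 231 231 231 232 237 234  99  21  31  28  19  61 172 244 239
  233 231 231 231]
 [230 231 231 231 230 231 234 241 228  13  47  62  54  37  30  65 174 243
  237 232 230 230]
 [232 231 231 231 231 232 237 239 167  21  51  81  67  44  39  31  61 176
  245 234 229 229]
 [231 231 231 231 232 236 243 231 111  25  44  48  63  59  46  40  23 135
  246 237 230 230]
 [232 231 231 232 235 243 228 111  27  27  39  47  55  52  49  42  33  70
  179 242 232 231]
 [231 232 234 237 244 228 104  27  39  43  38  42  43  48  46  41  27  65
  178 242 233 231]
 [232 235 239 240 231 103  24  41  45  43  37  36  38  39  38  31  23  85
  198 239 232 231]
 [235 242 223 118 112  26  39  44  46  47  45  36  33  28  20  30  83 184
  247 235 231 231]
 [238 224  37   9  22  42  47  48  47  43  44  40  29  34  82 137 204 248
  2
[... 2477 characters left out ...]
  60  80  84  83  85]
 [ 67  65  59  55  49  49  49  48  47  46  46  45  46  46  46  46  47  53
   71  87  87  83  87]
 [ 57  58  58  54  55  54  55  55  51  49  47  45  46  47  46  48  51  69
   88  93  86  86  97]
 [ 58  58  57  58  57  58  59  57  57  57  56  51  48  49  49  50  61  83
   96  92  88  96 113]
 [ 61  59  60  61  61  61  64  65  65  67  69  64  59  59  61  62  69  80
   84  85  91 111 124]
 [ 69  69  69  69  69  70  74  76  78  77  78  77  75  75  77  78  79  80
   81  84  94 115 127]
 [ 77  79  78  78  77  80  82  85  84  84  85  84  84  85  84  84  83  84
   86  89  96 116 127]]
pen [ 381.121 -210.315  100.   ] can [ 680.806 -223.661  121.   ] mug [692.856 328.95   90.   ]
```

Run:
```python
from knob import *
np.set_printoptions(suppress=True,precision=3)
s=cv2.imread("pics/scene0.png").max(2).astype(float);t=cv2.imread("pics/top0.png").max(2).astype(float)
so=np.clip((200-s)/160,0,1); so[245:,:312]=0; so[247:,:]*=(s[247:]<100)
so[244:,:310]=0
to=np.clip((62-t)/16,0,1); to[218:]=0
for c in (("scene","top"),("scene",),("top",)):
    print(c,fit({k:v for k,v in(("scene",so),("top",to)) if k in c},[622,-28,162],0,{"scene":(306,226,24,24),"top":(335,202,26,17)}))
```

```text
('scene', 'top') (array([620.573, -27.062, 161.745,   0.055]), np.float64(47.79249484873607), {'scene': np.float64(150.08125), 'top': np.float64(185.625)})
('scene',) (array([620.003, -26.482, 162.73 ,  -0.248]), np.float64(11.812766378916763), {'scene': np.float64(150.08125)})
('top',) (array([623.775, -26.349, 156.082,   0.121]), np.float64(23.252428392925797), {'top': np.float64(185.625)})
```

apply_moves --motion '[[[0.3,-0.2,0],[0,0,-0.02],1],[[0.7,-0.3,0],[0,0,-0.02],1],[[1,-0.5,0],[0,0,-0.02],1],[[1,-0.5,0],[0,0,0],1],[[1,-0.5,0],[0,0,0],1],[[1,-0.5,0],[0,0,0],1],[[1,-0.5,0],[0,0,0],1],[[1,-0.5,0],[0,0,0],1]]'

```text
time: 1.1
position: [335.0, -355.6, 230.7]
eef_rot: [[0.708, 0.707, -0.0], [0.707, -0.708, 0.001], [0.0, -0.001, -1.0]]
wrist_force: [0.5, -0.3, 0.5]
grip_width: 0.998
```

```bash
cat >> h.py <<'E'
from scipy.spatial.transform import Rotation as R_
def down(th): 
    c,s=np.cos(th),np.sin(th); return np.array([[c,s,0],[s,-c,0],[0,0,-1.]])
def rel(p,R,s=None):
    s=s or observe();R0=s["eef_rot"]
    print("t",round(s["time"],2),"pos",s["position"].round(1),"F",s["wrist_force"].round(1),"g",round(s["grip_width"],3),"q",s["joints"].round(2))
    print("shift units (start frame)",(R0.T@(np.array(p)-s["position"])/30).round(3),"turn units",(R_.from_matrix(R0.T@R).as_rotvec()/(2*np.pi)).round(4))
    print("shift in target frame",(R.T@(np.array(p)-s["position"])/30).round(3))
E
python3 -c "
from h import *
rel([475,287,200],down(np.pi/4))"
```

```text
t 1.1 pos [ 335.  -355.6  230.7] F [ 0.5 -0.3  0.5] g 0.998 q [-0.97 -0.28  1.92  0.    1.5  -0.18]
shift units (start frame) [ 18.438 -11.859   1.039] turn units [-0.0001 -0.     -0.0001]
shift in target frame [ 18.447 -11.846   1.024]
```

apply_moves --motion '[[[1,-0.6,0],[0,0,0],1],[[1,-0.6,0],[0,0,0],1],[[1,-0.6,0],[0,0,0],1],[[1,-0.6,0],[0,0,0],1],[[1,-0.6,0],[0,0,0],1],[[1,-0.6,0],[0,0,0],1],[[1,-0.6,0],[0,0,0],1],[[1,-0.6,0],[0,0,0],1]]'

```text
time: 2.1
position: [402.8, -84.2, 230.9]
eef_rot: [[0.708, 0.707, -0.0], [0.707, -0.708, 0.0], [-0.0, -0.0, -1.0]]
wrist_force: [0.7, -0.5, -0.1]
grip_width: 1.002
```

apply_moves --motion '[[[1,-0.7,0],[0,0,0],1],[[1,-0.7,0],[0,0,0],1],[[1,-0.7,0],[0,0,0],1],[[1,-0.7,0],[0,0,0],1],[[1,-0.7,0],[0,0,0],1],[[1,-0.7,0],[0,0,0],1],[[1,-0.7,0],[0,0,0],1],[[1,-0.7,0],[0,0,0],1]]'

```text
time: 3.1
position: [453.8, 204.2, 230.8]
eef_rot: [[0.707, 0.707, -0.001], [0.707, -0.707, -0.0], [-0.001, -0.0, -1.0]]
wrist_force: [-0.5, -1.0, -0.3]
grip_width: 0.997
```

```bash
python3 -c "
from h import *
rel([475,287,200],down(np.pi/4))"
```

```text
t 3.1 pos [453.8 204.2 230.8] F [-0.5 -1.  -0.3] g 0.997 q [ 0.27 -0.26  1.9  -0.    1.5   1.06]
shift units (start frame) [ 2.451 -1.452  1.024] turn units [-0.      0.0001 -0.0001]
shift in target frame [ 2.451 -1.451  1.026]
```

apply_moves --motion '[[[1,-0.6,0],[0,0,0],1],[[1,-0.6,0.5],[0,0,0],1],[[0.45,-0.25,0.5],[0,0,0],1],[[0,0,0],[0,0,0],1]]'

```text
time: 3.6
position: [474.1, 285.9, 199.1]
eef_rot: [[0.706, 0.708, -0.004], [0.708, -0.706, -0.002], [-0.004, -0.002, -1.0]]
wrist_force: [-0.4, 0.6, 0.4]
grip_width: 1.0
```

Run:
```python
from h import *
rel([475,287,128],down(np.pi/4))
for n in("scene","top"):
    im=eyes.snapshot(n); cv2.imwrite(f"pics/{n}1.png",im[:,:,::-1])
a=cv2.imread("pics/top1.png"); s=cv2.imread("pics/scene1.png")
def crop(im,x,y,w,h,k): return cv2.resize(im[y:y+h,x:x+w],None,fx=k,fy=k,interpolation=cv2.INTER_CUBIC)
cv2.imwrite("pics/c1.png",np.hstack([crop(s,220,240,100,150,4),crop(a,180,220,100,150,4)]))
cv2.imwrite("pics/c1b.png",crop(s,340,220,80,80,7))
```

```text
t 3.6 pos [474.1 285.9 199.1] F [-0.4  0.6  0.4] g 1.0 q [ 0.41 -0.09  1.81 -0.    1.43  1.19]
shift units (start frame) [ 0.056 -0.     2.37 ] turn units [-0.0002  0.0007  0.0002]
shift in target frame [ 0.046 -0.004  2.37 ]
```

View pics/c1.png

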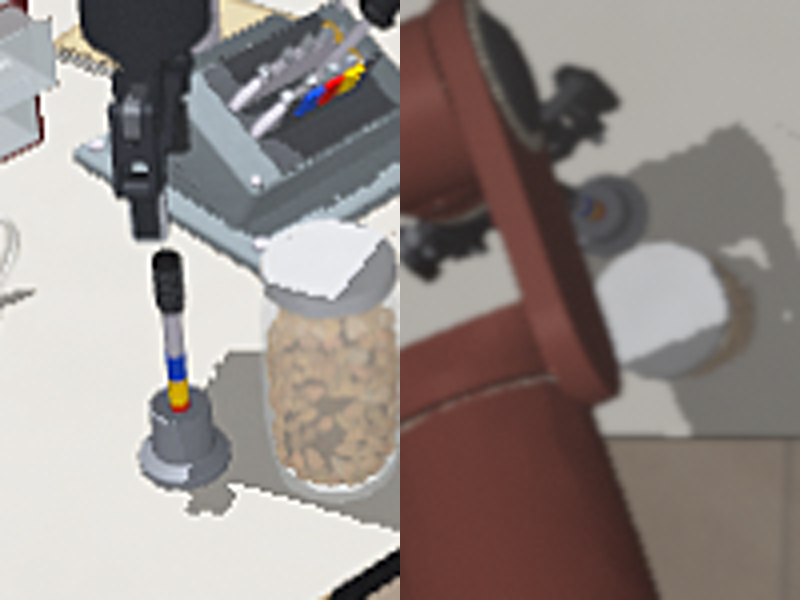

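View pics/c1b.png

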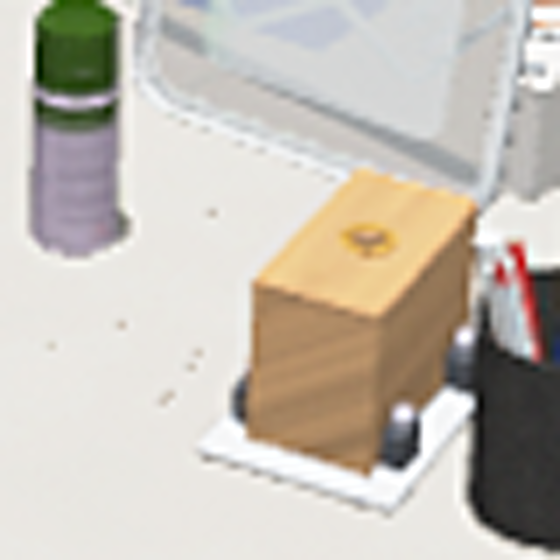

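apply_moves --motion '[[[0,0,0.6],[0,0,0],1],[[0,0,0.6],[0,0,0],1],[[0,0,0.6],[0,0,0],1],[[0,0,0.5],[0,0,0],1],[[0,0,0],[0,0,0],0]]'

```text
time: 4.32
position: [474.1, 285.2, 130.1]
eef_rot: [[0.708, 0.707, -0.004], [0.707, -0.708, -0.002], [-0.004, -0.001, -1.0]]
wrist_force: [-0.5, 0.2, 0.0]
grip_width: 0.815
```

Run:
```python
from h import *
print("bore scene",atz("scene",C(369,239,7,340,220),90))
print("blk corners s",[atz("scene",C(x,y,7,340,220),90).round(1) for x,y in((361,170),(476,207),(380,317),(255,284))])
rel([475,287,128],down(np.pi/4))
im=eyes.snapshot("scene")[:,:,::-1]; cv2.imwrite("pics/c2.png",cv2.resize(im[240:390,220:320],None,fx=4,fy=4,interpolation=cv2.INTER_CUBIC))
```

```text
bore scene [ 485.90710343 -214.32117176   90.        ]
blk corners s [array([ 527.5, -256.3,   90. ]), array([ 471.1, -269.2,   90. ]), array([ 441.2, -170.4,   90. ]), array([ 495.2, -151.1,   90. ])]
t 4.33 pos [474.1 285.2 130.1] F [-0.5  0.2  0. ] g 0.815 q [ 0.41 -0.03  1.87 -0.    1.31  1.19]
shift units (start frame) [ 0.064 -0.022  0.068] turn units [-0.0002  0.0006 -0.0001]
shift in target frame [ 0.064 -0.023  0.068]
```

View pics/c2.png

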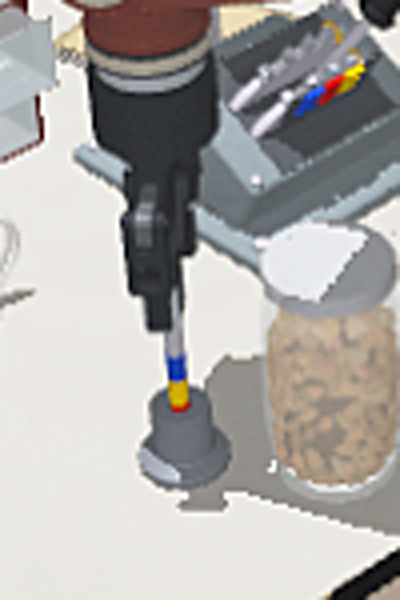

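apply_moves --motion '[[[0.06,-0.02,0],[0,0,0],-1],[[0,0,0],[0,0,0],-1],[[0,0,0],[0,0,0],-1],[[0,0,0],[0,0,0],-1],[[0,0,0],[0,0,0],-1]]' --squeeze 60

```text
time: 5.0
position: [476.8, 287.8, 133.4]
eef_rot: [[0.708, 0.707, 0.002], [0.707, -0.708, 0.001], [0.002, 0.001, -1.0]]
wrist_force: [-0.1, 1.2, 5.0]
grip_width: 0.194
```

Run:
```python
from h import *
rel([475,287,128],down(np.pi/4))
```

```text
t 5.0 pos [476.8 287.8 133.4] F [-0.1  1.2  5. ] g 0.194 q [ 0.41 -0.03  1.86  0.    1.31  1.2 ]
shift units (start frame) [-0.06  -0.024  0.179] turn units [ 0.0001 -0.0003 -0.0001]
shift in target frame [-0.06  -0.024  0.179]
```

apply_moves --motion '[[[0,0,-0.3],[0,0,0],-1],[[0,0,-0.8],[0,0,0],-1],[[0,0,-1],[0,0,0],-1],[[0,0,-1],[0,0,0],-1],[[0,0,-0.6],[0,0,0],-1],[[0,0,-0.2],[0,0,0],-1]]'

```text
time: 5.75
position: [476.4, 287.5, 250.2]
eef_rot: [[0.708, 0.707, 0.001], [0.707, -0.708, 0.0], [0.001, 0.0, -1.0]]
wrist_force: [0.7, -0.4, -1.0]
grip_width: 0.195
```

Run:
```python
from h import *
rel([488,-213.5,250],down(0))
for n in("scene","top"):
    im=eyes.snapshot(n); cv2.imwrite(f"pics/{n}3.png",im[:,:,::-1])
a=cv2.imread("pics/top3.png"); s=cv2.imread("pics/scene3.png")
def crop(im,x,y,w,h,k): return cv2.resize(im[y:y+h,x:x+w],None,fx=k,fy=k,interpolation=cv2.INTER_CUBIC)
cv2.imwrite("pics/c3.png",np.hstack([crop(s,220,240,100,120,5),crop(a,180,220,60,120,5)]))
```

```text
t 5.75 pos [476.4 287.5 250.2] F [ 0.7 -0.4 -1. ] g 0.195 q [ 0.41 -0.12  1.75 -0.    1.51  1.2 ]
shift units (start frame) [-1.1527e+01  1.2090e+01  2.0000e-03] turn units [ 0.     -0.0002  0.1249]
shift in target frame [3.8800e-01 1.6701e+01 7.0000e-03]
```

View pics/c3.png

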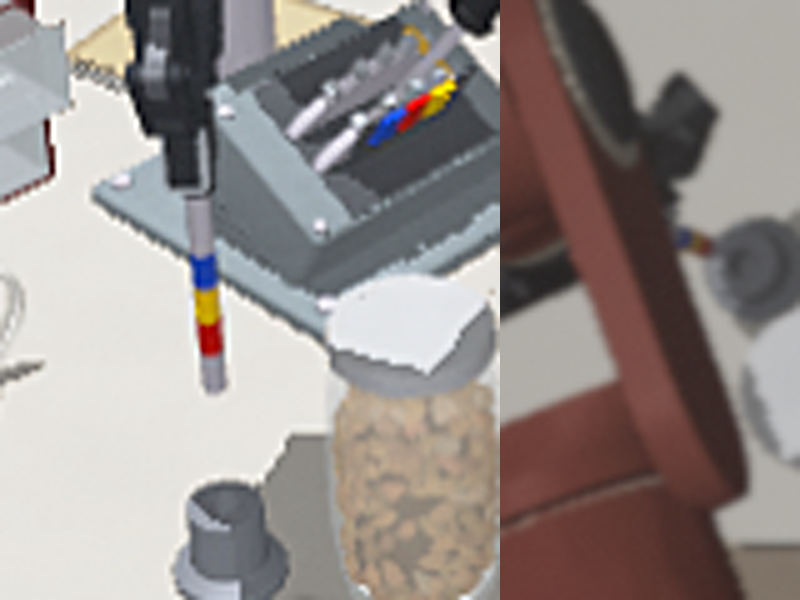

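apply_moves --motion '[[[0,0,0],[0,0,0.025],-1],[[0,0,0],[0,0,0.025],-1],[[0,0,0],[0,0,0.025],-1],[[0,0.3,0],[0,0,0.025],-1],[[0,0.6,0],[0,0,0.025],-1],[[0,1,0],[0,0,0],-1],[[0,1,0],[0,0,0],-1],[[0,1,0],[0,0,0],-1]]'

```text
time: 6.85
position: [480.8, 170.0, 247.3]
eef_rot: [[1.0, -0.0, -0.003], [-0.0, -1.0, -0.001], [-0.003, 0.001, -1.0]]
wrist_force: [0.2, 0.1, -0.1]
grip_width: 0.195
```

apply_moves --motion '[[[0,1,0],[0,0,0],-1],[[0,1,0],[0,0,0],-1],[[0,1,0],[0,0,0],-1],[[0,1,0],[0,0,0],-1],[[0,1,0],[0,0,0],-1],[[0,1,0],[0,0,0],-1],[[0,1,0],[0,0,0],-1],[[0,1,0],[0,0,0],-1]]'

```text
time: 7.85
position: [480.7, -69.6, 247.4]
eef_rot: [[1.0, -0.001, -0.003], [-0.001, -1.0, 0.001], [-0.003, -0.001, -1.0]]
wrist_force: [-0.4, 0.4, -1.3]
grip_width: 0.19
```

Run:
```python
from h import *
rel([488,-213.5,250],down(0))
```

```text
t 7.85 pos [480.7 -69.6 247.4] F [-0.4  0.4 -1.3] g 0.19 q [-0.3  -0.3   1.91  0.    1.54  1.27]
shift units (start frame) [ 0.247  4.795 -0.092] turn units [-0.0001  0.0005 -0.0001]
shift in target frame [ 0.244  4.796 -0.087]
```

apply_moves --motion '[[[0.05,1,0],[0,0,0],-1],[[0.05,1,0],[0,0,0],-1],[[0.05,1,0],[0,0,0],-1],[[0.05,1,0],[0,0,0],-1],[[0.05,0.6,0],[0,0,0],-1],[[0,0.2,0],[0,0,0],-1],[[0,0,0],[0,0,0],-1]]'

```text
time: 8.72
position: [488.8, -212.5, 248.8]
eef_rot: [[1.0, -0.001, -0.001], [-0.001, -1.0, 0.001], [-0.001, -0.001, -1.0]]
wrist_force: [-0.0, 0.4, -1.1]
grip_width: 0.189
```

Run:
```python
from h import *
rel([488,-213.5,250],down(0))
for n in("scene","top"):
    im=eyes.snapshot(n); cv2.imwrite(f"pics/{n}4.png",im[:,:,::-1])
a=cv2.imread("pics/top4.png"); s=cv2.imread("pics/scene4.png")
def crop(im,x,y,w,h,k): return cv2.resize(im[y:y+h,x:x+w],None,fx=k,fy=k,interpolation=cv2.INTER_CUBIC)
cv2.imwrite("pics/c4.png",np.hstack([crop(s,350,190,66,100,6),crop(a,380,210,66,100,6)]))
```

```text
t 8.72 pos [ 488.8 -212.5  248.8] F [-0.   0.4 -1.1] g 0.189 q [-0.55 -0.18  1.8   0.    1.52  1.02]
shift units (start frame) [-0.028  0.033 -0.039] turn units [-0.0001  0.0001 -0.0001]
shift in target frame [-0.028  0.033 -0.039]
```

View pics/c4.png

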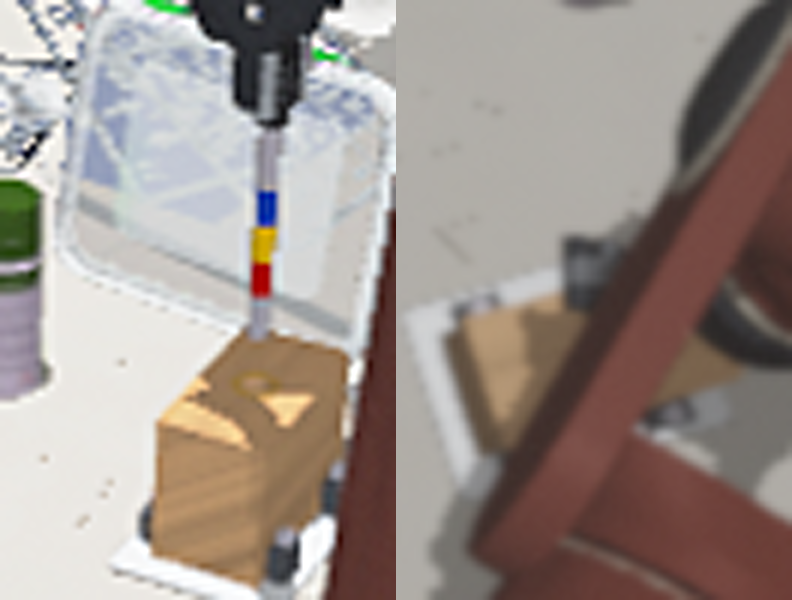

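Run:
```python
from h import *
s1=cv2.imread("pics/scene1.png");s=cv2.imread("pics/scene4.png")
def crop(im,x,y,w,h,k): return cv2.resize(im[y:y+h,x:x+w],None,fx=k,fy=k,interpolation=cv2.INTER_NEAREST)
cv2.imwrite("pics/c5.png",np.hstack([crop(s1,380,244,24,24,16),crop(s,380,230,24,24,16)]))
g=s.astype(int)
# band columns in rows
for r in range(222,248):
    row=g[r,384:402]; sat=row.max(1)-row.min(1)
    if r<240:
        w=np.clip(sat-40,0,None); print(r,round((w*np.arange(384,402)).sum()/max(w.sum(),1),2),w.tolist())
# brass ring/hole in scene1: hsv
print(s1[250:260,384:402].max(2))
print(s[238:250,384:402].max(2))
```

```text
222 394.03 [0, 0, 0, 0, 0, 0, 0, 0, 0, 110, 127, 119, 0, 0, 0, 0, 0, 0]
223 394.02 [0, 0, 0, 0, 0, 0, 0, 0, 0, 109, 111, 116, 0, 0, 0, 0, 0, 0]
224 394.02 [0, 0, 0, 0, 0, 0, 0, 0, 0, 108, 106, 115, 0, 0, 0, 0, 0, 0]
225 394.01 [0, 0, 0, 0, 0, 0, 0, 0, 0, 111, 114, 115, 0, 0, 0, 0, 0, 0]
226 393.91 [0, 0, 0, 0, 0, 0, 0, 0, 0, 119, 136, 88, 0, 0, 0, 0, 0, 0]
227 393.84 [0, 0, 0, 0, 0, 0, 0, 0, 0, 27, 62, 11, 0, 0, 0, 0, 0, 0]
228 393.67 [0, 0, 0, 0, 0, 0, 0, 0, 97, 177, 186, 167, 0, 0, 0, 0, 0, 0]
229 393.67 [0, 0, 0, 0, 0, 0, 0, 0, 83, 164, 173, 146, 0, 0, 0, 0, 0, 0]
230 393.39 [0, 0, 0, 0, 0, 0, 0, 0, 135, 163, 167, 92, 0, 0, 0, 0, 0, 0]
231 393.31 [0, 0, 0, 0, 0, 0, 0, 0, 137, 163, 168, 67, 0, 0, 0, 0, 0, 0]
232 393.06 [0, 0, 0, 0, 0, 0, 0, 0, 137, 166, 166, 0, 0, 0, 0, 0, 0, 0]
233 393.13 [0, 0, 0, 0, 0, 0, 0, 0, 109, 157, 164, 0, 0, 0, 0, 0, 0, 0]
234 393.09 [0, 0, 0, 0, 0, 0, 0, 0, 93, 125, 122, 0, 0, 0, 0, 0, 0, 0]
235 393.04 [0, 0, 0, 0, 0, 0, 0, 0, 109, 127, 125, 0, 0, 0, 0, 0, 0, 0]
236 393.03 [0, 0, 0, 0, 0, 0, 0, 0, 115, 128, 125, 0, 0, 0, 0, 0, 0, 0]
237 393.02 [0, 0, 0, 
[... 1143 characters left out ...]
167 164 165 163 169 176]
 [214 216 212 207 206 206 208 181 154 166 168 185 188 168 164 164 167 164]
 [228 213 215 221 226 225 217 182 154 166 163 187 210 202 184 169 163 164]
 [243 238 227 219 213 220 224 187 158 164 165 189 208 207 208 203 184 166]
 [228 222 236 243 247 234 177 143 165 169 174 197 210 210 207 207 208 203]
 [235 236 224 217 246 228 148 134 168 171 139 148 203 229 208 201 207 211]
 [235 235 238 241 220 153 146 150 154 155 141 139 145 146 162 175 196 207]
 [235 237 240 221 152 146 151 151 148 147 149 150 151 154 153 149 139 141]
 [237 239 226 171 144 149 150 148 146 148 150 153 155 157 151 147 145 150]
 [240 227 171 144 150 151 148 147 149 149 152 155 157 153 148 148 150 152]]
```

View pics/c5.png

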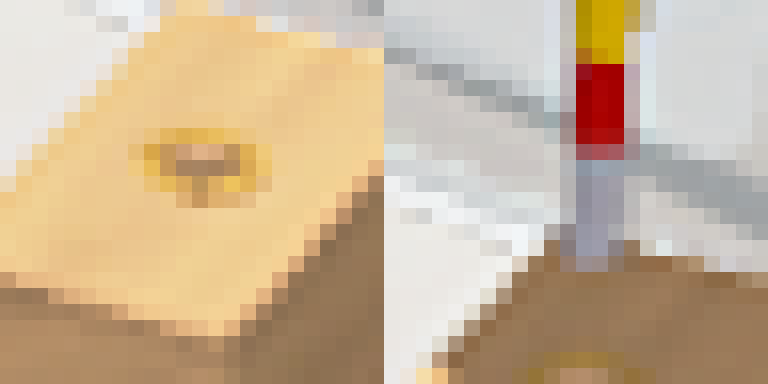

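Run:
```python
from h import *
np.set_printoptions(suppress=True,precision=2)
b=atz("scene",(392.7,254.2),90); print("bore s",b, "top",atz("top",C(357,263,8,370,235),90))
tz=248.8-127
print("tip s",atz("scene",(392.9,245.7),tz))
p=np.array([488.8,-212.5,0])
for h in(0,35,55,75,100): print(h,proj("scene",p+[0,0,tz+h]))
print("bore proj from tcp",proj("scene",p+[0,0,90]))
for h in (0,35,75): print(atz("scene",(392.9 if h==0 else 393.03 if h==35 else 393.9,245),tz+h), )
```

```text
bore s [ 483.17 -213.11   90.  ] top [ 489.52 -212.81   90.  ]
tip s [ 482.3  -210.32  121.8 ]
0 [[391.76 244.65]]
35 [[392.4  234.62]]
55 [[392.77 228.78]]
75 [[393.14 222.88]]
100 [[393.61 215.39]]
bore proj from tcp [[391.18 253.57]]
[ 485.03 -213.44  121.8 ]
[ 447.32 -167.92  156.8 ]
[ 402.9  -117.31  196.8 ]
```

apply_moves --motion '[[[0.03,0.03,0.3],[0,0,0],-1],[[0,0,0.4],[0,0,0],-1],[[0,0,0.2],[0,0,0],-1],[[0,0,0.1],[0,0,0],-1],[[0,0,0],[0,0,0],-1]]'

```text
time: 9.45
position: [489.7, -213.8, 219.0]
eef_rot: [[1.0, -0.001, -0.0], [-0.001, -1.0, 0.0], [-0.0, -0.0, -1.0]]
wrist_force: [-0.9, 0.2, -1.5]
grip_width: 0.189
```

Run:
```python
from h import *
rel([489.6,-213.4,210],down(0))
s=eyes.snapshot("scene")[:,:,::-1];cv2.imwrite("pics/scene6.png",s)
def crop(im,x,y,w,h,k): return cv2.resize(im[y:y+h,x:x+w],None,fx=k,fy=k,interpolation=cv2.INTER_CUBIC)
cv2.imwrite("pics/c6.png",crop(s,375,220,36,45,13))
```

```text
t 9.45 pos [ 489.7 -213.8  219. ] F [-0.9  0.2 -1.5] g 0.189 q [-0.55 -0.16  1.84 -0.    1.46  1.02]
shift units (start frame) [-0.005 -0.012  0.301] turn units [-0.      0.0001 -0.0001]
shift in target frame [-0.005 -0.012  0.301]
```

View pics/c6.png

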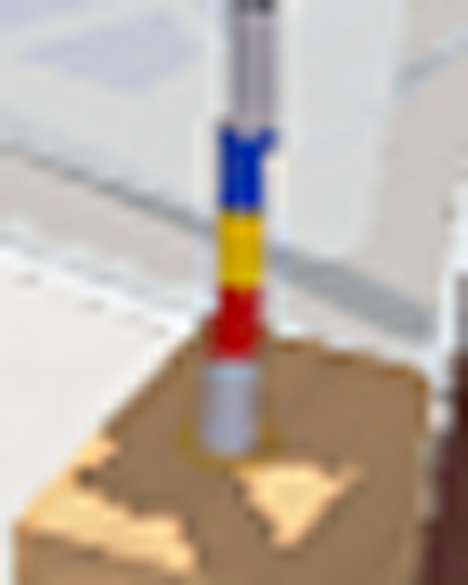

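apply_moves --motion '[[[0,0,0.1],[0,0,0],-1],[[0,0,0.1],[0,0,0],-1],[[0,0,0.1],[0,0,0],-1]]'

```text
time: 9.88
position: [489.8, -213.8, 210.1]
eef_rot: [[1.0, -0.001, -0.0], [-0.001, -1.0, 0.0], [-0.0, -0.0, -1.0]]
wrist_force: [0.6, 0.2, -1.8]
grip_width: 0.19
```

apply_moves --motion '[[[0,0,0.15],[0,0,0],-1],[[0,0,0.15],[0,0,0],-1],[[0,0,0.15],[0,0,0],-1],[[0,0,0.15],[0,0,0],-1]]'

```text
time: 10.38
position: [489.8, -213.8, 191.9]
eef_rot: [[1.0, -0.001, -0.0], [-0.001, -1.0, 0.0], [-0.0, -0.0, -1.0]]
wrist_force: [-0.1, 0.8, -2.0]
grip_width: 0.19
```

Run:
```python
from h import *
rel([489.6,-213.4,190],down(0))
s=eyes.snapshot("scene")[:,:,::-1];cv2.imwrite("pics/scene7.png",s)
def crop(im,x,y,w,h,k): return cv2.resize(im[y:y+h,x:x+w],None,fx=k,fy=k,interpolation=cv2.INTER_CUBIC)
cv2.imwrite("pics/c7.png",crop(s,375,220,36,45,13))
```

```text
t 10.38 pos [ 489.8 -213.8  191.9] F [-0.1  0.8 -2. ] g 0.19 q [-0.55 -0.14  1.86 -0.    1.42  1.02]
shift units (start frame) [-0.007 -0.013  0.064] turn units [-0.      0.     -0.0001]
shift in target frame [-0.007 -0.013  0.064]
```

View pics/c7.png

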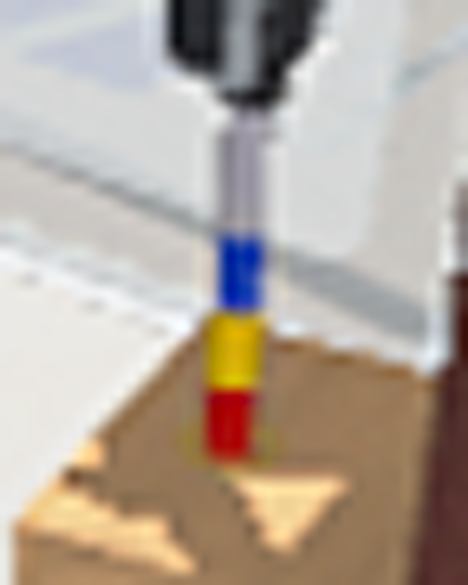

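apply_moves --motion '[[[0,0,0.15],[0,0,0],-1],[[0,0,0.15],[0,0,0],-1],[[0,0,0.1],[0,0,0],-1],[[0,0,0.1],[0,0,0],-1]]'

```text
time: 10.92
position: [489.8, -213.8, 177.1]
eef_rot: [[1.0, -0.001, -0.0], [-0.001, -1.0, 0.0], [-0.0, -0.0, -1.0]]
wrist_force: [-0.3, 0.6, -0.6]
grip_width: 0.196
```

apply_moves --motion '[[[0,0,0.1],[0,0,0],-1],[[0,0,0.1],[0,0,0],-1],[[0,0,0.1],[0,0,0],-1]]'

```text
time: 11.3
position: [489.9, -213.8, 168.2]
eef_rot: [[1.0, -0.001, 0.0], [-0.001, -1.0, -0.0], [0.0, 0.0, -1.0]]
wrist_force: [-0.4, -0.8, -0.8]
grip_width: 0.193
```

Run:
```python
from h import *
rel([489.6,-213.4,190],down(0))
s=eyes.snapshot("scene")[:,:,::-1];cv2.imwrite("pics/scene8.png",s)
def crop(im,x,y,w,h,k): return cv2.resize(im[y:y+h,x:x+w],None,fx=k,fy=k,interpolation=cv2.INTER_CUBIC)
cv2.imwrite("pics/c8.png",crop(s,375,220,36,45,13))
```

```text
t 11.3 pos [ 489.9 -213.8  168.2] F [-0.4 -0.8 -0.8] g 0.193 q [-0.55 -0.12  1.89  0.    1.37  1.02]
shift units (start frame) [-0.009 -0.014 -0.728] turn units [ 0.     -0.     -0.0001]
shift in target frame [-0.009 -0.014 -0.728]
```

View pics/c8.png

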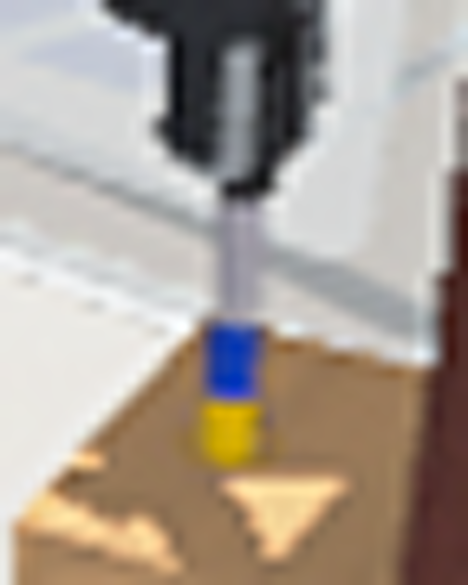

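apply_moves --motion '[[[0,0,0.1],[0,0,0],-1],[[0,0,0.1],[0,0,0],-1],[[0,0,0.1],[0,0,0],-1],[[0,0,0],[0,0,0],-1]]'

```text
time: 11.85
position: [489.7, -213.7, 158.9]
eef_rot: [[1.0, -0.001, -0.001], [-0.001, -1.0, 0.0], [-0.001, -0.0, -1.0]]
wrist_force: [-0.0, -0.2, -1.1]
grip_width: 0.194
```

apply_moves --motion '[[[0,0,0.1],[0,0,0],-1],[[0,0,0.1],[0,0,0],-1],[[0,0,0.1],[0,0,0],-1],[[0,0,0],[0,0,0],-1]]'

```text
time: 12.35
position: [489.6, -213.6, 149.8]
eef_rot: [[1.0, -0.001, -0.001], [-0.001, -1.0, 0.0], [-0.001, -0.0, -1.0]]
wrist_force: [0.0, 0.1, -0.9]
grip_width: 0.194
```

Run:
```python
from h import *
rel([489.6,-213.4,190],down(0))
s=eyes.snapshot("scene")[:,:,::-1];cv2.imwrite("pics/scene9.png",s)
def crop(im,x,y,w,h,k): return cv2.resize(im[y:y+h,x:x+w],None,fx=k,fy=k,interpolation=cv2.INTER_CUBIC)
cv2.imwrite("pics/c9.png",crop(s,375,220,36,45,13))
```

```text
t 12.35 pos [ 489.6 -213.6  149.8] F [ 0.   0.1 -0.9] g 0.194 q [-0.55 -0.1   1.9   0.    1.34  1.02]
shift units (start frame) [-0.002 -0.009 -1.339] turn units [-0.0001  0.0001 -0.0001]
shift in target frame [-1.000e-03 -8.000e-03 -1.339e+00]
```

View pics/c9.png

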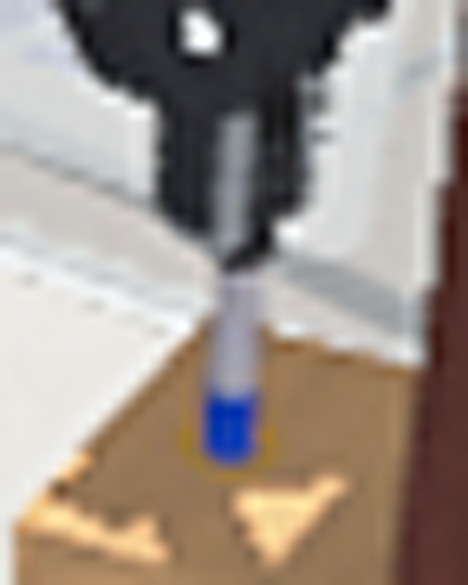

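apply_moves --motion '[[[0,0,0.1],[0,0,0],-1],[[0,0,0.07],[0,0,0],-1],[[0,0,0.05],[0,0,0],-1],[[0,0,0],[0,0,0],-1]]'

```text
time: 12.9
position: [489.7, -213.8, 143.5]
eef_rot: [[1.0, -0.001, -0.0], [-0.001, -1.0, 0.0], [-0.0, -0.0, -1.0]]
wrist_force: [-0.3, 0.3, -0.2]
grip_width: 0.19
```

apply_moves --motion '[[[0,0,0.05],[0,0,0],-1],[[0,0,0.05],[0,0,0],-1],[[0,0,0],[0,0,0],-1]]'

```text
time: 13.28
position: [490.6, -214.1, 142.4]
eef_rot: [[1.0, -0.001, 0.002], [-0.001, -1.0, -0.001], [0.002, 0.001, -1.0]]
wrist_force: [-1.2, 0.4, 4.9]
grip_width: 0.195
```

apply_moves --motion '[[[0,0,0],[0,0,0],0],[[0,0,0],[0,0,0],0.3],[[0,0,0],[0,0,0],0.3],[[0,0,-0.5],[0,0,0],0.3],[[0,0,-1],[0,0,0],0.3],[[0,0,-1],[0,0,0],0.3],[[0,0,-1],[0,0,0],0.3]]'

```text
time: 14.15
position: [490.0, -213.9, 248.0]
eef_rot: [[1.0, -0.001, 0.001], [-0.001, -1.0, -0.001], [0.001, 0.001, -1.0]]
wrist_force: [0.2, -0.1, 0.4]
grip_width: 0.65
```

Run:
```python
from h import *
rel([489.6,-213.4,190],down(0))
s=eyes.snapshot("scene")[:,:,::-1];cv2.imwrite("pics/scene10.png",s)
def crop(im,x,y,w,h,k): return cv2.resize(im[y:y+h,x:x+w],None,fx=k,fy=k,interpolation=cv2.INTER_CUBIC)
cv2.imwrite("pics/c10.png",crop(s,360,190,60,75,8))
```

```text
t 14.15 pos [ 490.  -213.9  248. ] F [ 0.2 -0.1  0.4] g 0.65 q [-0.55 -0.18  1.8  -0.    1.51  1.02]
shift units (start frame) [-0.016 -0.018  1.932] turn units [ 0.0001 -0.0002 -0.0001]
shift in target frame [-0.014 -0.016  1.932]
```

View pics/c10.png

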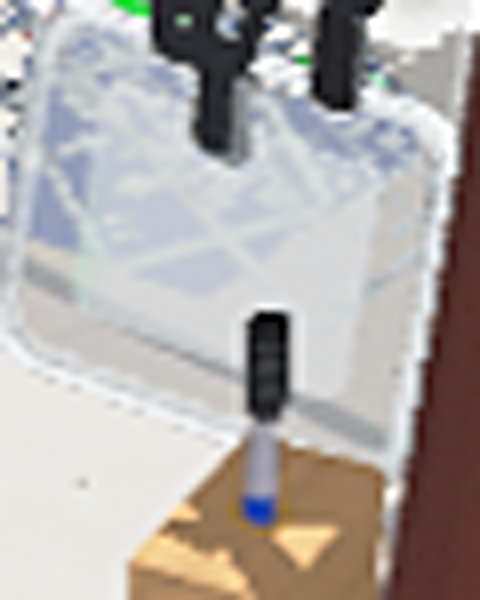

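```bash
cat > kin.py <<'E'
from knob import *
data=[([-1.28200930e+00,5.33078668e-02,1.61416261],[247.703,-573.206,230.17]),([-.97,-.28,1.92],[335,-355.6,230.7]),([.41,-.09,1.81],[474.1,285.9,199.1]),([.41,-.03,1.86],[476.8,287.8,133.4]),([.41,-.12,1.75],[476.4,287.5,250.2]),([-.3,-.3,1.91],[480.7,-69.6,247.4]),([-.55,-.10,1.90],[489.6,-213.6,149.8])]
off=74.
def planar(p,q2,q3):
    a,H,L1,L2,c=p
    s=q2+q3
    return a+L1*np.sin(q2)+L2*np.sin(s)+c*np.cos(s), H+L1*np.cos(q2)+L2*np.cos(s)-c*np.sin(s)
def res(p):
    o=[]
    for q,x in data:
        r,z=planar(p,q[1],q[2]);o+=[r-np.sqrt(x[0]**2+x[1]**2-off**2),z-x[2]]
    return np.r_[o,p[4]*.01]
par=least_squares(res,[0,0,450,400,0]).x
L=250.
def fkR(q): 
    e=R_.from_euler
    return (e('z',q[0])*e('y',q[1]+q[2])*e('z',q[3])*e('y',q[4])*e('z',q[5]+np.pi/2)).as_matrix()
def fk(q):
    r,z=planar(par,q[1],q[2]);z+=L
    c,s=np.cos(q[0]),np.sin(q[0])
    R=fkR(q)
    return np.array([c*r-s*off,s*r+c*off,z])+L*R[:,2],R
lo=np.array([-3.01,-1.01,.06,-1.02,.09,-3.14]);hi=np.array([3.01,2.22,2.58,4.17,2.62,3.14])
def ik(p,R,q0):
    f=lambda q:np.r_[(fk(q)[0]-p)/300,(R_.from_matrix(R.T@fk(q)[1])).as_rotvec()]
    r=least_squares(f,np.clip(q0,lo+.01,hi-.01),bounds=(lo,hi));return r.x,r.cost
def pose(j,lift,pivot,depth,sgn=-1):
    d=ldir(j);a=j-.419;v=np.cos(a)*yh-np.sin(a)*n
    y=sgn*v;z=-d;x=np.cross(y,z)
    return pivot+d*(126+lift-depth), np.c_[x,y,z]
K0=np.array([620.5,-27,162]);pivot=K0-126*ldir(-.035)
E
python3 - <<'E'
from kin import *
np.set_printoptions(suppress=True,precision=3)
print(par,res(par).round(1)); print("pivot",pivot)
q0=observe()["joints"];print(fk(q0)[0])
for L_ in(200,250,300):
    import kin; kin.L=L_
    for sg in(-1,1):
        q=q0.copy()
        for j,dep in((-.035,-60),(-.035,19),(.4,19),(.838,19),(.838,-80)):
            p,R=pose(j,0,pivot,dep,sg); q,c=ik(p,R,q); print(L_,sg,j,dep,p.round(0),q,round(c,4))
E
```

```text
[-11.984 -41.203 425.371 620.977  93.735] [-0.3  0.2  0.6  0.5  1.3 -1.7 -0.5  0.8 -0.   0.6 -0.9 -0.2 -0.  -0.1
  0.9]
pivot [673.291  31.926  63.937]
[ 490.962 -214.669  253.873]
200 -1 -0.035 -60 [595. -55. 209.] [-0.422 -0.117  1.891  0.691  1.22   0.762] 0.0
200 -1 -0.035 19 [628. -18. 147.] [-0.336  0.004  1.882  0.717  1.081  0.752] 0.0
200 -1 0.4 19 [620.  26. 157.] [-0.112 -0.113  1.946  0.151  0.8    1.309] 0.0
200 -1 0.838 19 [622.  72. 149.] [ 0.137 -0.027  1.905 -0.611  0.868  2.064] 0.0
200 -1 0.838 -80 [574. 109. 227.] [ 0.223 -0.189  1.92  -0.582  1.037  2.048] 0.0
200 1 -0.035 -60 [595. -55. 209.] [-0.552 -0.07   2.042  1.097  1.127  3.14 ] 0.1486
200 1 -0.035 19 [628. -18. 147.] [-0.433  0.05   2.034  1.196  0.958  3.14 ] 0.1203
200 1 0.4 19 [620.  26. 157.] [-0.189 -0.073  2.165  1.354  0.288  3.14 ] 0.1534
200 1 0.838 19 [622.  72. 149.] [-0.116 -0.082  2.177  1.318  0.09   3.14 ] 0.2146
200 1 0.838 -80 [574. 109. 227.] [-0.073 -0.264  2.254  1.326  0.09   3.14 ] 0.3038
250 -1 -0.035 -60 [595. -55. 209.] [-0.48  -0.139  1.93   0.698  1.243  0.704] 0.0
250 -1 -0.03
[... 850 characters left out ...]
6 -0.038  1.963  0.733  1.121  0.635] 0.0
300 -1 0.4 19 [620.  26. 157.] [-0.135 -0.228  2.07   0.168  0.795  1.277] 0.0
300 -1 0.838 19 [622.  72. 149.] [ 0.224 -0.084  1.997 -0.656  0.889  2.177] 0.0
300 -1 0.838 -80 [574. 109. 227.] [ 0.324 -0.246  2.003 -0.619  1.071  2.158] 0.0
300 1 -0.035 -60 [595. -55. 209.] [-0.704 -0.098  2.102  1.019  1.248  3.14 ] 0.0964
300 1 -0.035 19 [628. -18. 147.] [-0.579  0.017  2.104  1.104  1.075  3.14 ] 0.0777
300 1 0.4 19 [620.  26. 157.] [-0.279 -0.195  2.325  1.294  0.386  3.14 ] 0.1235
300 1 0.838 19 [622.  72. 149.] [-0.123 -0.204  2.349  1.327  0.09   3.14 ] 0.1876
300 1 0.838 -80 [574. 109. 227.] [-0.078 -0.406  2.442  1.338  0.09   3.14 ] 0.2769
```

Run:
```python
from kin import *
p,R=pose(-.035,0,pivot,-60); print(p,R); rel(p,R)
```

```text
[595.36119796 -55.0598266  208.69645415] [[ 0.86405699  0.27895779  0.41898003]
 [ 0.0579786  -0.88200276  0.46766378]
 [ 0.5        -0.37979628 -0.77827424]]
t 14.2 pos [ 491.8 -215.   253.2] F [ 1.4 -1.2  3.4] g 0.649 q [-0.55 -0.18  1.8   0.    1.51  1.02]
shift units (start frame) [ 3.436 -5.34   1.484] turn units [ 0.0742  0.0784 -0.0288]
shift in target frame [ 2.549 -3.176  5.092]
```

apply_moves --motion '[[[0,0,0],[0.015,0.0155,-0.006],0.5],[[0,0,0],[0.015,0.0155,-0.006],0.5],[[0,0,0],[0.015,0.0155,-0.006],0.5],[[0,0,0],[0.015,0.0155,-0.006],0.5],[[0,0,0],[0.015,0.0155,-0.006],0.5]]'

```text
time: 14.82
position: [489.9, -214.3, 247.0]
eef_rot: [[0.867, 0.286, 0.409], [0.063, -0.876, 0.478], [0.495, -0.389, -0.777]]
wrist_force: [-1.2, -0.2, -0.7]
grip_width: 0.752
```

apply_moves --motion '[[[0.4,-0.5,0.5],[0,0,0],0.5],[[0.4,-0.5,0.8],[0,0,0],0.5],[[0.4,-0.5,0.8],[0,0,0],0.5],[[0.4,-0.5,0.8],[0,0,0],0.5]]'

```text
time: 15.32
position: [550.4, -116.2, 225.2]
eef_rot: [[0.869, 0.283, 0.406], [0.063, -0.877, 0.476], [0.491, -0.388, -0.78]]
wrist_force: [-0.5, 0.4, -0.1]
grip_width: 0.753
```

Run:
```python
from kin import *
p,R=pose(-.035,0,pivot,-60); rel(p,R)
```

```text
t 15.32 pos [ 550.4 -116.2  225.2] F [-0.5  0.4 -0.1] g 0.753 q [-0.67 -0.19  1.96  0.69  1.39  0.58]
shift units (start frame) [ 1.159 -1.148  2.009] turn units [-0.0017  0.0018 -0.0001]
shift in target frame [ 1.137 -1.169  2.01 ]
```

apply_moves --motion '[[[0.4,-0.4,0.5],[-0.0017,0.0018,0],0.5],[[0.4,-0.4,0.5],[0,0,0],0.5],[[0.35,-0.35,0.3],[0,0,0],0.5],[[0,0,0],[0,0,0],0.5]]'

```text
time: 15.82
position: [586.7, -65.3, 225.5]
eef_rot: [[0.864, 0.28, 0.418], [0.059, -0.881, 0.469], [0.5, -0.38, -0.778]]
wrist_force: [-0.1, 0.4, -0.7]
grip_width: 0.749
```

Run:
```python
from kin import *
p,R=pose(-.035,0,pivot,-60); rel(p,R)
for n_ in("scene","top"):
    im=eyes.snapshot(n_); cv2.imwrite(f"pics/{n_}11.png",im[:,:,::-1])
a=cv2.imread("pics/top11.png"); s=cv2.imread("pics/scene11.png")
def crop(im,x,y,w,h,k): return cv2.resize(im[y:y+h,x:x+w],None,fx=k,fy=k,interpolation=cv2.INTER_CUBIC)
cv2.imwrite("pics/c11.png",np.hstack([crop(s,270,190,80,120,5),crop(a,290,150,80,120,5)]))
```

```text
t 15.82 pos [586.7 -65.3 225.5] F [-0.1  0.4 -0.7] g 0.749 q [-0.54 -0.18  1.95  0.7   1.3   0.67]
shift units (start frame) [-0.009 -0.006  0.716] turn units [-0.0002  0.0001  0.0002]
shift in target frame [-0.009 -0.007  0.716]
```

View pics/c11.png

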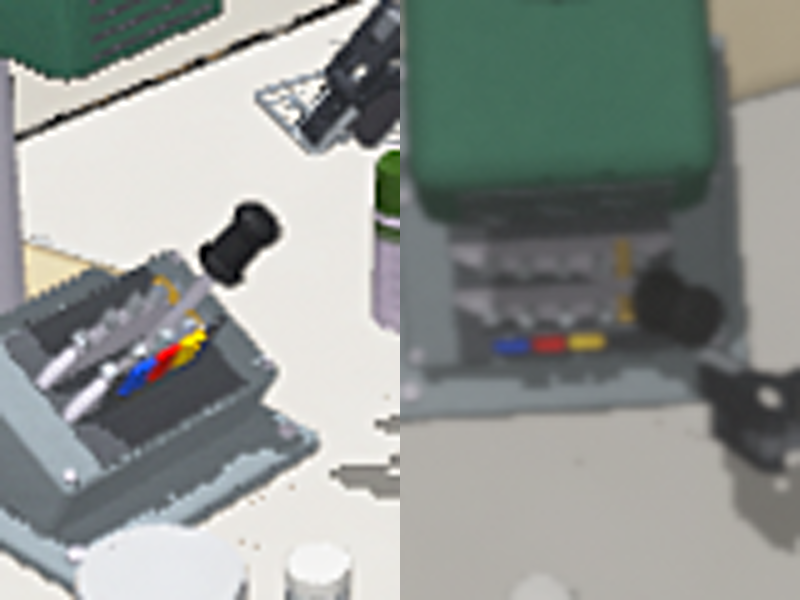

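Run:
```python
from kin import *
s=observe();p=s["position"];R=s["eef_rot"]
for d in(-32,0,32): 
    for z in (-13,0,60): print(d,z,[proj(c,p+R[:,1]*d+R[:,2]*z).round(1).tolist() for c in("scene","top")])
im=cv2.imread("pics/scene11.png")
cv2.imwrite("pics/c12.png",cv2.resize(im[150:260,290:400],None,fx=5,fy=5,interpolation=cv2.INTER_CUBIC))
```

```text
-32 -13 [[[332.4, 216.5]], [[354.3, 224.6]]]
-32 0 [[[329.6, 219.7]], [[351.4, 223.2]]]
-32 60 [[[316.6, 234.2]], [[338.7, 216.8]]]
0 -13 [[[337.5, 216.1]], [[365.9, 222.0]]]
0 0 [[[334.6, 219.2]], [[362.9, 220.6]]]
0 60 [[[321.8, 233.5]], [[349.9, 214.4]]]
32 -13 [[[342.3, 215.6]], [[377.3, 219.5]]]
32 0 [[[339.5, 218.7]], [[374.2, 218.1]]]
32 60 [[[326.8, 232.7]], [[360.8, 212.1]]]
```

View pics/c12.png

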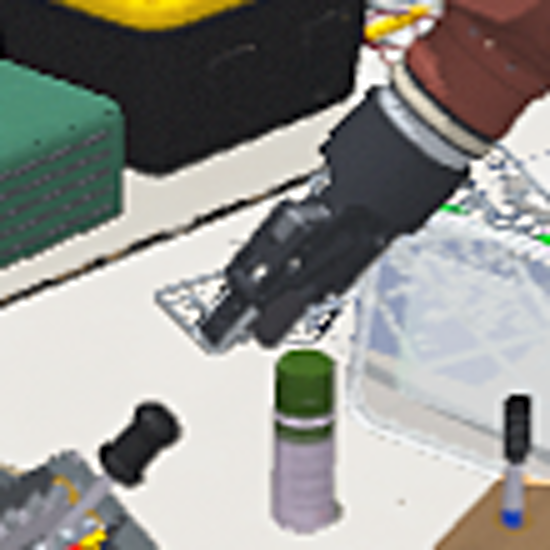

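apply_moves --motion '[[[0,0,0.6],[0,0,0],0.5],[[0,0,0.6],[0,0,0],0.5],[[0,0,0.6],[0,0,0],0.5],[[0,0,0.5],[0,0,0],0.5]]'

```text
time: 16.42
position: [615.1, -32.7, 169.2]
eef_rot: [[0.865, 0.278, 0.417], [0.057, -0.881, 0.469], [0.498, -0.382, -0.779]]
wrist_force: [0.4, -0.6, -0.5]
grip_width: 0.751
```

apply_moves --motion '[[[0,0,0.4],[0,0,0],0.5],[[0,0,0.3],[0,0,0],0.5],[[0,0,0.2],[0,0,0],0.5],[[0,0,0],[0,0,0],0.5]]'

```text
time: 16.92
position: [626.4, -20.7, 149.8]
eef_rot: [[0.865, 0.279, 0.418], [0.058, -0.882, 0.469], [0.499, -0.381, -0.778]]
wrist_force: [-0.0, -0.4, -0.3]
grip_width: 0.752
```

Run:
```python
from kin import *
p,R=pose(-.035,0,pivot,20); rel(p,R)
for n_ in("scene","top"):
    im=eyes.snapshot(n_); cv2.imwrite(f"pics/{n_}13.png",im[:,:,::-1])
a=cv2.imread("pics/top13.png"); s=cv2.imread("pics/scene13.png")
def crop(im,x,y,w,h,k): return cv2.resize(im[y:y+h,x:x+w],None,fx=k,fy=k,interpolation=cv2.INTER_CUBIC)
cv2.imwrite("pics/c13.png",np.hstack([crop(s,270,190,80,80,5),crop(a,310,170,80,80,5)]))
```

```text
t 16.93 pos [626.4 -20.7 149.8] F [-0.  -0.4 -0.3] g 0.752 q [-0.43 -0.03  1.95  0.73  1.12  0.66]
shift units (start frame) [ 0.021 -0.025  0.171] turn units [-0.0002  0.0001 -0.0001]
shift in target frame [ 0.021 -0.025  0.171]
```

View pics/c13.png

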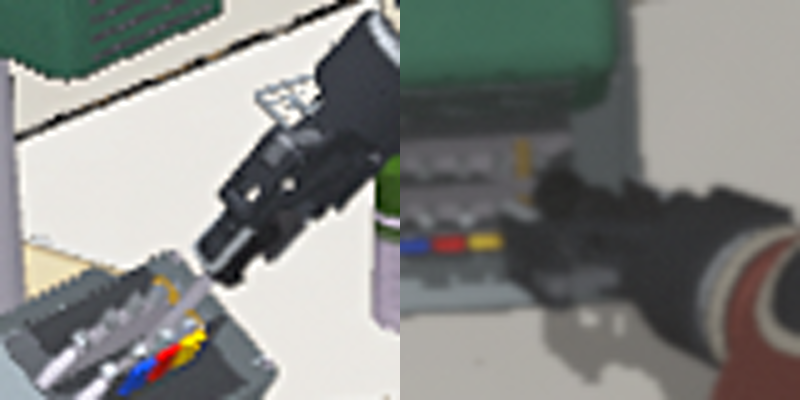

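apply_moves --motion '[[[0.02,-0.02,0.15],[0,0,0],0.3],[[0,0,0],[0,0,0],-1],[[0,0,0],[0,0,0],-1],[[0,0,0],[0,0,0],-1],[[0,0,0],[0,0,0],-1]]' --squeeze 60

```text
time: 17.65
position: [628.7, -18.6, 147.3]
eef_rot: [[0.864, 0.278, 0.419], [0.057, -0.882, 0.468], [0.499, -0.381, -0.778]]
wrist_force: [-2.2, -2.1, 3.0]
grip_width: 0.357
```

Run:
```python
from kin import *
p,R=pose(-.035,0,pivot,20); rel(p,R)
im=eyes.snapshot("scene")[:,:,::-1]; cv2.imwrite("pics/scene14.png",im)
cv2.imwrite("pics/c14.png",cv2.resize(im[190:290,260:360],None,fx=6,fy=6,interpolation=cv2.INTER_CUBIC))
```

```text
t 17.65 pos [628.7 -18.6 147.3] F [-2.2 -2.1  3. ] g 0.357 q [-0.42 -0.03  1.95  0.73  1.11  0.66]
shift units (start frame) [-0.008 -0.013  0.041] turn units [-0.0001  0.0001 -0.0001]
shift in target frame [-0.008 -0.013  0.041]
```

View pics/c14.png

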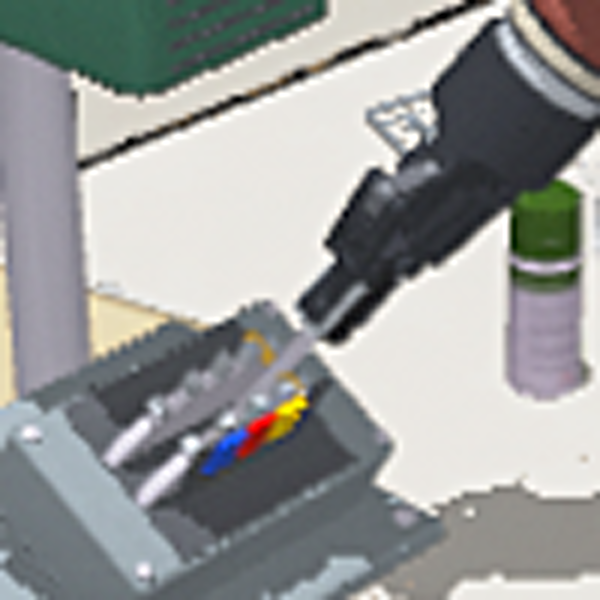

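apply_moves --motion '[[[0,0,-0.1],[0,0,0],-1],[[0,0,-0.15],[0,0,0],-1],[[0,0,-0.15],[0,0,0],-1],[[0,0,-0.1],[0,0,0],-1],[[0,0,0],[0,0,0],-1]]'

```text
time: 18.32
position: [622.1, -25.3, 158.6]
eef_rot: [[0.865, 0.278, 0.418], [0.057, -0.882, 0.468], [0.499, -0.381, -0.778]]
wrist_force: [3.1, 1.4, -4.7]
grip_width: 0.354
```

Run:
```python
from kin import *
p,R=pose(-.035,15,pivot,19); rel(p,R)
im=eyes.snapshot("scene")[:,:,::-1]; cv2.imwrite("pics/scene15.png",im)
cv2.imwrite("pics/c15.png",cv2.resize(im[190:290,260:360],None,fx=6,fy=6,interpolation=cv2.INTER_CUBIC))
s=observe();print("F along tool",s["eef_rot"].T@s["wrist_force"])
```

```text
t 18.32 pos [622.1 -25.3 158.6] F [ 3.1  1.4 -4.7] g 0.354 q [-0.44 -0.05  1.95  0.73  1.14  0.66]
shift units (start frame) [ 0.007 -0.007 -0.004] turn units [-0.0001  0.0001 -0.0002]
shift in target frame [ 0.007 -0.007 -0.004]
F along tool [0.40111079 2.18458855 6.18295309]
```

View pics/c15.png

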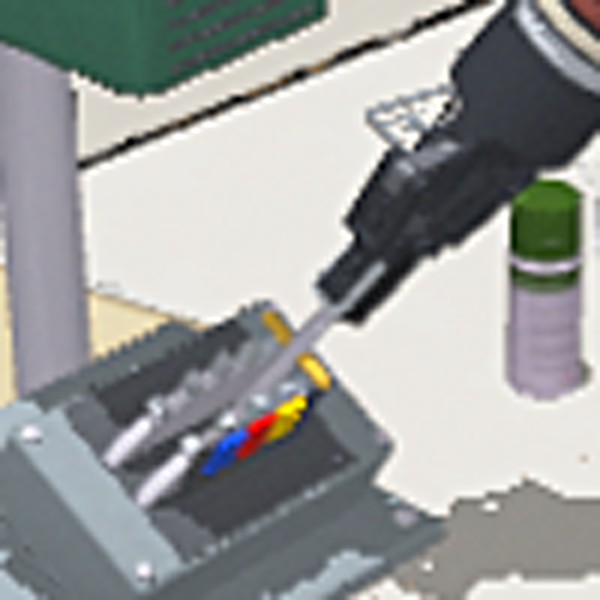

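apply_moves --motion '[[[0,-0.35,0.015],[-0.014,0,0],-1],[[0,-0.35,0.015],[-0.014,0,0],-1],[[0,-0.35,0.015],[-0.014,0,0],-1],[[0,-0.35,0.015],[-0.014,0,0],-1],[[0,-0.35,0.015],[-0.014,0,0],-1]]'

```text
time: 19.0
position: [612.5, 25.6, 169.5]
eef_rot: [[0.865, 0.072, 0.497], [0.057, -0.997, 0.047], [0.499, -0.012, -0.866]]
wrist_force: [2.7, -0.9, -6.0]
grip_width: 0.351
```

Run:
```python
from kin import *
p,R=pose(-.035+.44,15,pivot,19); rel(p,R)
im=eyes.snapshot("scene")[:,:,::-1]; cv2.imwrite("pics/scene16.png",im)
cv2.imwrite("pics/c16.png",cv2.resize(im[190:290,260:360],None,fx=6,fy=6,interpolation=cv2.INTER_CUBIC))
s=observe();print("F along tool",s["eef_rot"].T@s["wrist_force"])
```

```text
t 19.0 pos [612.5  25.6 169.5] F [ 2.7 -0.9 -6. ] g 0.351 q [-0.13 -0.24  2.05  0.15  0.82  1.3 ]
shift units (start frame) [ 0.003 -0.018 -0.002] turn units [ 0.0001  0.0002 -0.0002]
shift in target frame [ 0.003 -0.018 -0.002]
F along tool [0.56803947 2.69385103 5.55635232]
```

View pics/c16.png

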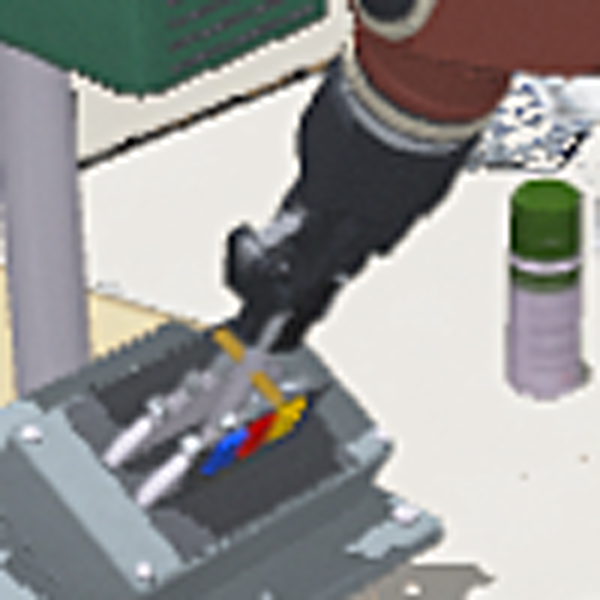

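apply_moves --motion '[[[0,-0.36,0.015],[-0.0138,0,0],-1],[[0,-0.36,0.015],[-0.0138,0,0],-1],[[0,-0.36,0.015],[-0.0138,0,0],-1],[[0,-0.35,0.015],[-0.0138,0,0],-1],[[0,-0.35,0.015],[-0.0138,0,0],-1],[[0,0,0],[0,0,0],-1]]'

```text
time: 19.8
position: [614.5, 77.4, 159.4]
eef_rot: [[0.866, -0.139, 0.48], [0.06, -0.925, -0.376], [0.496, 0.354, -0.793]]
wrist_force: [3.3, -4.0, -3.4]
grip_width: 0.361
```

Run:
```python
from kin import *
p,R=pose(.838,15,pivot,19); rel(p,R)
im=eyes.snapshot("scene")[:,:,::-1]; cv2.imwrite("pics/scene17.png",im)
t=eyes.snapshot("top")[:,:,::-1]; cv2.imwrite("pics/top17.png",t)
f=lambda i:cv2.resize(i,None,fx=5,fy=5,interpolation=cv2.INTER_CUBIC)
cv2.imwrite("pics/c17.png",np.hstack([f(im[210:290,250:330]),f(t[170:250,280:360])]))
s=observe();print("F along tool",s["eef_rot"].T@s["wrist_force"])
```

```text
t 19.8 pos [614.5  77.4 159.4] F [ 3.3 -4.  -3.4] g 0.361 q [ 0.22 -0.1   1.99 -0.64  0.91  2.15]
shift units (start frame) [ 0.013  0.003 -0.034] turn units [0.     0.0005 0.0005]
shift in target frame [ 0.014  0.003 -0.034]
F along tool [ 1.27003672 -0.45183987  5.20288447]
```

View pics/c17.png

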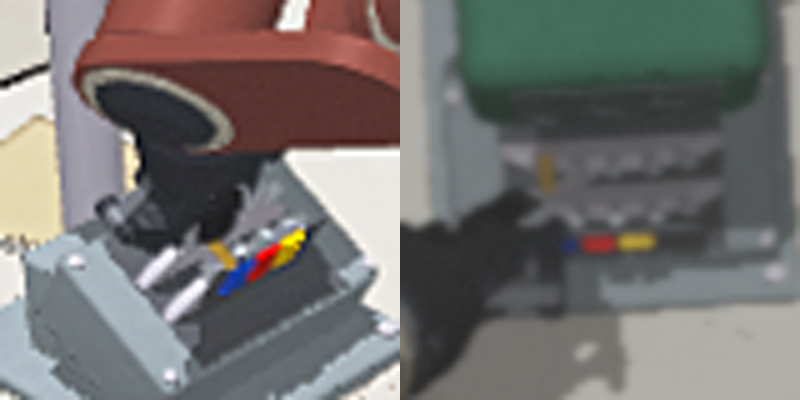

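apply_moves --motion '[[[0.01,0,0.1],[0,0,0],-1],[[0,0,0.1],[0,0,0],-1],[[0,0,0.07],[0,0,0],-1],[[0,0,0],[0,0,0],-1]]'

```text
time: 20.4
position: [618.6, 73.8, 153.6]
eef_rot: [[0.865, -0.142, 0.481], [0.057, -0.925, -0.375], [0.498, 0.352, -0.792]]
wrist_force: [1.4, -1.2, -4.1]
grip_width: 0.356
```

Run:
```python
from kin import *
p,R=pose(.838,5,pivot,19); rel(p,R)
s=observe();print("F along tool",s["eef_rot"].T@s["wrist_force"],"M",s["eef_rot"].T@s["moment"])
```

```text
t 20.4 pos [618.6  73.8 153.6] F [ 1.4 -1.2 -4.1] g 0.356 q [ 0.21 -0.08  1.98 -0.64  0.89  2.15]
shift units (start frame) [ 0.    -0.021  0.036] turn units [-0.      0.0003 -0.0001]
shift in target frame [ 0.    -0.021  0.036]
F along tool [-0.88202395 -0.47990766  4.37924275] M [ 0.40117152 -0.28291191  0.05567108]
```

apply_moves --motion '[[[0,0,0.07],[0,0,0],-1],[[0,0,0.07],[0,0,0],-1],[[0,0,0.03],[0,0,0],-1],[[0,0,0],[0,0,0],-1]]'

```text
time: 20.9
position: [621.1, 72.1, 149.8]
eef_rot: [[0.865, -0.142, 0.482], [0.057, -0.925, -0.375], [0.499, 0.352, -0.792]]
wrist_force: [1.3, -1.6, -3.5]
grip_width: 0.358
```

Run:
```python
from kin import *
p,R=pose(.838,0,pivot,19); rel(p,R)
s=observe();print("F along tool",s["eef_rot"].T@s["wrist_force"],"M",s["eef_rot"].T@s["moment"])
```

```text
t 20.9 pos [621.1  72.1 149.8] F [ 1.3 -1.6 -3.5] g 0.358 q [ 0.21 -0.07  1.98 -0.65  0.88  2.15]
shift units (start frame) [-0.006 -0.017  0.039] turn units [-0.      0.0003 -0.    ]
shift in target frame [-0.006 -0.017  0.039]
F along tool [-0.7181884   0.09481247  3.96498081] M [ 0.17427693 -0.41791618  0.01202649]
```

apply_moves --motion '[[[0,0,0],[0,0,0],0.5],[[0,0,0],[0,0,0],0.5],[[0,0,0],[0,0,0],0.5],[[0,0,-0.5],[0,0,0],0.5],[[0,0,-1],[0,0,0],0.5],[[0,0,-1],[0,0,0],0.5],[[0,0,-1],[0,0,0],0.5]]'

```text
time: 21.78
position: [570.0, 112.3, 235.0]
eef_rot: [[0.864, -0.142, 0.483], [0.057, -0.926, -0.374], [0.5, 0.351, -0.791]]
wrist_force: [0.1, -0.2, 0.6]
grip_width: 0.748
```

Run:
```python
from kin import *
rel(*pose(.838,0,pivot,-85))
im=eyes.snapshot("scene")[:,:,::-1]; cv2.imwrite("pics/scene18.png",im)
t=eyes.snapshot("top")[:,:,::-1]; cv2.imwrite("pics/top18.png",t)
f=lambda i:cv2.resize(i,None,fx=5,fy=5,interpolation=cv2.INTER_CUBIC)
cv2.imwrite("pics/c18.png",np.hstack([f(im[210:290,250:330]),f(t[170:250,280:360])]))
```

```text
t 21.77 pos [570.  112.3 235. ] F [ 0.1 -0.2  0.6] g 0.748 q [ 0.31 -0.25  1.99 -0.61  1.08  2.13]
shift units (start frame) [-0.031 -0.019  0.146] turn units [-0.0002 -0.     -0.0001]
shift in target frame [-0.031 -0.02   0.146]
```

View pics/c18.png

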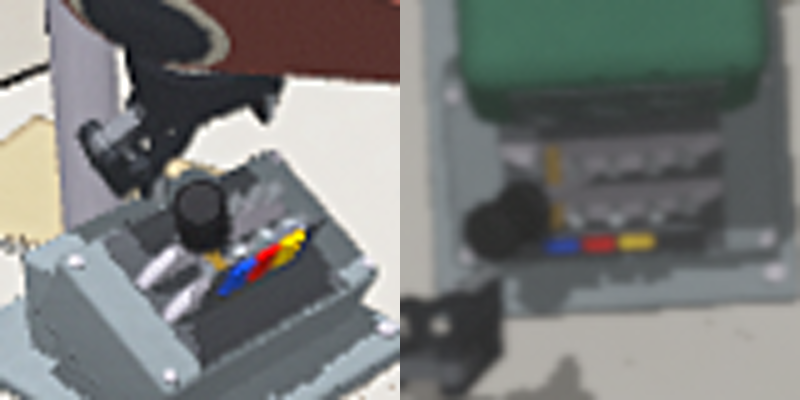

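Run:
```python
from kin import *
np.set_printoptions(suppress=True,precision=2)
s=cv2.imread("pics/scene18.png").max(2).astype(float);t=cv2.imread("pics/top18.png").max(2).astype(float)
obs={"scene":np.clip((75-s)/25,0,1),"top":np.clip((62-t)/16,0,1)}
boxes={"scene":(282,243,16,20),"top":(370-280,0,0,0)}
boxes["top"]=(292,204,20,22)
from scipy.optimize import minimize
for cams in(("top",),("scene",),("top","scene")):
  best=[]
  for l in(0,2,4,6,8,10,13):
    def f(j): return sum(((mask(c,pivot+ldir(j)*(126+l),ldir(j),boxes[c])-obs[c][boxes[c][1]:boxes[c][1]+boxes[c][3],boxes[c][0]:boxes[c][0]+boxes[c][2]])**2).sum() for c in cams)
    js=np.arange(.7,1.0,.01);v=[f(j) for j in js];i=int(np.argmin(v));best.append((l,round(js[i],2),round(v[i],1)))
  print(cams,best)
print(rel([0,0,0],np.eye(3)))
```

```text
('top',) [(0, np.float64(0.86), np.float64(53.7)), (2, np.float64(0.9), np.float64(53.8)), (4, np.float64(0.9), np.float64(54.3)), (6, np.float64(0.89), np.float64(56.1)), (8, np.float64(0.89), np.float64(59.2)), (10, np.float64(0.88), np.float64(62.2)), (13, np.float64(0.87), np.float64(67.3))]
('scene',) [(0, np.float64(0.87), np.float64(52.6)), (2, np.float64(0.88), np.float64(52.6)), (4, np.float64(0.87), np.float64(54.7)), (6, np.float64(0.88), np.float64(55.7)), (8, np.float64(0.88), np.float64(57.2)), (10, np.float64(0.88), np.float64(59.3)), (13, np.float64(0.88), np.float64(63.9))]
('top', 'scene') [(0, np.float64(0.87), np.float64(106.7)), (2, np.float64(0.87), np.float64(107.3)), (4, np.float64(0.88), np.float64(110.9)), (6, np.float64(0.88), np.float64(112.6)), (8, np.float64(0.88), np.float64(116.7)), (10, np.float64(0.88), np.float64(121.5)), (13, np.float64(0.88), np.float64(131.5))]
t 21.88 pos [571.5 113.3 238.2] F [ 0.4 -0.4  0.4] g 0.749 q [ 0.31 -0.25  1.98 -0.61  1.08  2.13]
shift units (start frame) [-20.63   3.44  -1.64] turn units [-0.42  0.01 -0.12]
shift in target frame [-19.05  -3.78  -7.94]
None
```

apply_moves --motion '[[[0,0,-1],[0,0,0],0.5],[[0,0,-1],[0,0,0],0.5],[[0,0,0],[0,0,0],0.5],[[0,0,0],[0,0,0],0.5]]'

```text
time: 22.38
position: [541.6, 133.7, 279.2]
eef_rot: [[0.865, -0.141, 0.481], [0.057, -0.925, -0.375], [0.498, 0.352, -0.792]]
wrist_force: [-0.4, 0.7, 0.2]
grip_width: 0.748
```

Run:
```python
from kin import *
im=eyes.snapshot("scene")[:,:,::-1]; cv2.imwrite("pics/scene19.png",im)
s=observe();print(s["time"],s["dq"].round(3),s["wrist_force"])
f=lambda i,k:cv2.resize(i,None,fx=k,fy=k,interpolation=cv2.INTER_CUBIC)
cv2.imwrite("pics/c19.png",f(im[195:375,180:440],3))
```

```text
22.425 [-0.003  0.007  0.004  0.001  0.004 -0.   ] [-0.44243897  0.72754232  0.40076019]
```

View pics/c19.png

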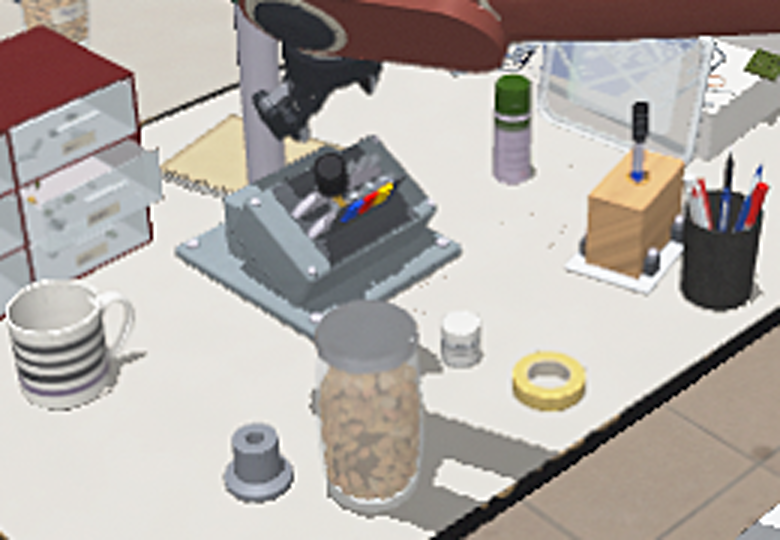

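The final picture shows the rod standing in the bore with the blue band at the top face (638,175). The knob is home above the blue tile (330,175). The bystanders have not moved and the arm is clear.

```bash
python3 -c "
from rig import manip
print(manip.finish_job())"
```

```text
the job is handed in; nothing more can be done
None
```

I carried out the job in the order asked and handed it in at about 22 s of the 72 s allowed.

- **Rod:** The depth rod is standing in the block's bore. It met the bottom at about 75 mm inserted, with about 5 N of contact force. In the last pictures the top face cuts the blue band.
- **Lever:** I lifted the lever about 15 mm, swung it to the leftmost notch, which the blue tile marks, lowered it and let go. The knob's position in both cameras fits best at a swing of about 0.87 rad with about 0 mm of lift. That puts it home in the 0.838 notch, resting towards the left side of its ±0.045 rad play.
- **End state:** The arm is clear of everything and the wrist force reads about zero. The bystanders look unmoved in the last scene picture.

No check failed. Before the insertion, the two cameras disagreed by about 4–6 mm on where the bore was. The rod still entered without resistance.

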